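# Snug the adjustable wrench and tighten the press-bed nut

## Task

The open adjustable wrench lies loosely round the brass nut of the green press bed. First roll its worm with light fingertip strokes until the jaw is snug on the nut, then swing the wrench clockwise (seen from above) until the nut comes up firm against its stop. Push gently so neither worm nor jaw is strained, leave the wrench snug on the nut, and leave everything else on the table alone.

Things in the scene. Friction and masses are not known exactly. Their poses are not given: they have to be found in the camera images.
- bed: Green round press bed, 210 mm across, its top 20 mm above the table; origin on the table under its centre. It stands on soft rubber feet: from about 2 N of downward push it sinks some 0.3 mm per N (with nut and wrench, 8 mm at most) and comes back. The nut is at its centre. A steel pin 24 mm across and 30 mm tall stands on it 85 mm from the nut, away from the wrench's handle.
- nut_top (a point): Centre of the top of the brass hexagon nut: 24 mm across flats, 27.7 mm across corners, 13 mm high, standing on the bed; its top is 33 mm above the table. A stud 16 mm across stands 3 mm above it.
- hex: The brass hexagon nut itself; origin on its turning axis at its underside.
- nut (a joint): Angle of the nut, rad, growing as it turns clockwise seen from above (tightening). Starts within 0.1 of 0; firm stop at 0.75. Stiff: takes about 0.35 N m to turn, and stays where it is left.
- wrench: Dark adjustable wrench, 0.5 kg, loose, flat on the bed round the nut. Origin on its underside, where the nut's axis comes when fully in the jaws (at the start it is 1 to 4 mm short); x from handle to jaws, y from moving to fixed jaw (inner face y = 12 mm). Head 16 mm thick, up to 63 wide. Handle 24 mm wide, z = 0 to 14 mm, x = -85 to -235 mm; past -110 it overhangs the bed, 20 mm over the table.
- jaw_slide (a joint): Travel of the bright moving jaw towards the fixed jaw, m. Opening = 32 mm minus this: 8 mm is snug on the nut (a little less if the nut sits slightly askew). Starts at 2.0 to 3.3 mm. Moves only with the worm and stays where left; over about 90 N on the jaw (some 7 to 9 N of push at the handle end, against the nut's stop) forces it back open.
- jaw: The bright moving jaw, a block 30 mm long, 16 mm wide and 16 mm high (wrench x = -14 to 16 mm); its own origin is not a useful point.
- worm: Bright worm roller, copper bands, in the window of the wrench's head: 18 mm diameter, 20 long, axis along wrench y; origin its centre (wrench x -37, y -2, z 10 mm); stands 3 mm above the head. Stroking its top towards the nut (wrench +x) closes the jaw 0.6 mm per rad (1.2 mm per 18 mm of stroke), back opens it. Takes about 6 N of drag, so press 8 to 14 N; over 25 N spoils it.
- worm_top (a point): Top of the worm roller, where a fingertip strokes it (39 mm above the table until pressed). The fingertip must lie on the very top: an edge that catches the roller's flank jams instead of rolling it. The first stroke also slides the wrench the last 1 to 4 mm onto the nut.
- handle_end (a point): Point in the middle of the handle, 215 mm from the nut's axis and 20 mm from the handle's end, at half its thickness; a good place to push sideways. The wrench must not be pushed or gripped with more than 30 N.
- phone: Black phone, 75 x 150 x 9 mm; a bystander, to be left alone. Origin at its underside.
- spool: Red thread spool, 32 mm across, 44 mm tall; a bystander, to be left alone. Origin at its underside.
- spare_washer: Loose steel washer, 36 mm across, 4 mm thick, lying on the bed beside the nut, clear of the wrench; a bystander, to be left alone.
- eyelet_jar: Glass jar with brass lid, 52 mm across, 60 mm tall; a bystander, to be left alone. Origin at its underside.
- screwdriver: Screwdriver lying on the table (its origin is at its middle); a bystander, to be left alone.
- tape_case: Yellow round tape-measure case, 52 mm across, 18 mm tall; a bystander, to be left alone. Origin at its underside.
- mug: White mug, 80 mm across, 90 mm tall; a bystander, to be left alone. Origin at its underside.

How it is judged (in metres and radians):
On the way, in this order (a step that is already met when the one before it is completed fails the run):
1. the jaw is closed snug on the nut (opening under 25.5 mm and bearing on it), the nut not yet turned (value of joint jaw_slide above 0.0065 m and contact force between jaw and hex above 2 N and value of joint nut below 0.3 rad), for 0.3 s.
2. the nut has been turned clockwise to its stop (value of joint nut above 0.71 rad), for 0.2 s.
At the end, for the whole second after the job is handed in: The nut is at its stop (joint over 0.71 rad), the jaw still snug on it (opening under 25.5 mm), the wrench lying flat round the nut (origin within 5 mm of its axis) and at rest, bystanders in place (value of joint nut above 0.71 rad and value of joint jaw_slide above 0.0065 m and horizontal distance between wrench and nut_top below 0.005 m and height (world z) of wrench below 0.024 m and angle between wrench's own z axis and vertical below 0.06 rad and linear speed of wrench below 0.02 m/s); the robot touches nothing.
It fails at once if the nut is turned while the jaw is still loose on it (opening over 26 mm) (value of joint nut above 0.3 rad and value of joint jaw_slide below 0.006 m).
It fails at once if the worm is pressed with more than 25 N (contact force between the fingers and worm above 25 N).
It fails at once if the wrench is pushed or gripped with more than 30 N (contact force between the arm and wrench above 30 N).
It fails at once if a bystander is moved more than 20 mm (distance of any of phone, spool, spare_washer, eyelet_jar, screwdriver, tape_case, mug from where it was at the start of the episode above 0.02 m).
It also fails if it takes over 72 s, if anything falls off the work surface, if the arm or the gripper's body presses on something with over 40 N, if the wrist force passes 120 N, or if a joint passes its speed limit or range.

## Robot

A 6-joint arm with a two-finger parallel gripper is mounted at the origin on the work surface. World frame = base frame: x ahead of the robot, y to its left, z up, the work surface at z = 0. Lengths are in mm, angles in rad, forces in N, time in s.
With the tool pointing down it reaches from about 275 to 1000 mm from the base axis. Payload 8.4 kg.
Tool frame: the origin (TCP) lies at the very end of the fingers, on their centre line; the grasp point (between the pads) lies 19 mm behind it; z points along the fingers, y is the direction in which the jaws open and shut (so a half turn about z gives the same grasp; the last joint's range is limited). The gripper opens to 85 mm and grips with 20 to 120 N. Pads are 22 mm wide; open, the fingers measure 114 mm over their backs; the gripper's body (76 mm by 85 mm) begins 54 mm behind the grasp point. The pads swing forward as they close: fully open they stand 13 mm farther back than shut.
Start: joints at [-1.124, 0.353, 1.633, -0, 1.155, -0.002], TCP at [271.177, -563.108, 197.081] pointing down, gripper open.
Joint ranges: [-2.63, 2.63], [-0.92, 2.1], [0.06, 2.66], [-1.3, 4.44], [0, 2.69], [-3.02, 3.02]. Speed limits (rad/s): [2.22, 2.22, 2.79, 3.14, 3.14, 3.14].

## Interface

Orientations are given as [roll, pitch, yaw] about the fixed x, y, z axes, in that order (R = Rz(yaw) Ry(pitch) Rx(roll)).
In Python, from rig import sense, grab_frame, get_calibration, sign_off, boxes_of, trace gives the robot as it stands.
- The arm moves only by the tool servo_tool, never from a script. Its argument "rows" is a list of rows, each a list of 3 entries, a list of its own where there are three numbers: the finger opening in mm, from 0 to 85.4, then the shift along the tool's x, y, z in mm, then the turn, a rotation vector about the tool's x, y, z in degrees. A call has 1 to 8 rows; each row shifts and turns the commanded pose from where the row before left it, along the tool's axes as they then stand; what a row does not reach is not made up. A row lasts 1/8 s, in which the tool goes at most 62.5 mm and 10.7 degrees, less where a joint would pass 70% of its speed; a pose out of reach is approached as far as the arm can. A call is refused whole if a number of a shift passes 62.5 or a number of a turn 10.7, either way. A call with a gripper value outside its range is refused whole. The fingers move at their own pace and stop on an object; "force" is the grip in N (left out, the last holds). Time passes only in rows, so rows that do not move let the fingers close. It gives the time, the measured TCP pose, the force and the opening at its end, in the units of the state.
- sense(): the state, without advancing time (a new reading comes with each control period).
- grab_frame(name): name is "scene" or "top"; returns the picture (384x512x3 uint8, blue, green, red); there is no depth.
- get_calibration(name): a dict with "intrinsics" (3x3 intrinsics, pixels), "world_to_cam" (4x4, takes a point from world to camera coordinates). Camera axes: x right, y down, z forward; pixel columns grow to the right and rows downward; lengths in mm; the calibration is good to about 2 mm. A picture is of the moment at which its call begins. get_calibration takes no time and is no camera call.
- sign_off(): hands the job in, once; it reports no verdict.
Trained networks look in the newest picture that a camera, given by its name, has taken for a name from the list of things; names that differ only in an ending like _2 or _b are one class to them, and where a whole thing is asked for, a point or a joint stands for the part that bears it (a point fixed in the world has none). Each returns a list of dicts, best first, with "conf" (0 to 1); they miss things now and then, are a little off and sometimes report something else, mostly with a low value. They report only what shows in the picture. A call takes as long as a camera call.
- boxes_of(camera, thing): "centre" ([x, y, z] in mm, in the coordinates of the camera as it stood for that picture, good to about 4 mm: the middle of the surface that is visible of it).
- trace(camera, thing): "mask" (384x512 bool, what is visible of it).
The state is a dict: "clock": time; "qpos": joint angles; "qvel": joint speeds; "joint_efforts": joint torques, N m; "eef_pos": TCP position; "tcp_rot": TCP orientation; "contact_force": force on the tool from outside, world axes, zero at the start; "wrist_torque": the same for the moment, N m; "opening": opening from 0.0 (shut) to 1.0 (fully open).
Only numpy, scipy, OpenCV 4.12 (cv2) and the standard library are available. Lean on these libraries where they do the work, as an engineer would, in place of code of your own. Each camera call takes 0.05 s, during which the arm holds its last target. There are 200 camera calls.

## Working session

There is one attempt and no reset: what is moved stays moved. The work goes in short steps, Python scripts to look and compute and a tool call to move; the robot and the scene stay as the last step left them, time stands still between calls to the robot, and variables do not carry over. Pictures are saved under pics/ and viewed, about 8 in all and at most 12, crops included, and the job is handed in when it is done.

Besides the shell and the picture viewer there is one more tool, called by a JSON object that holds its "op" and its "data", one argument or row to a line. servo_tool: Moves the arm, as the interface text tells. Its arguments: {"type":"object","properties":{"rows":{"type":"array","items":{"type":"array"}},"force":{"type":"number"}},"required":["rows"]}

```bash
mkdir -p pics
cat > h.py <<'E'
import numpy as np, cv2
from rig import *
def ray(cam,u,v,z):
    c=get_calibration(cam);K=np.array(c["intrinsics"]);T=np.array(c["world_to_cam"])
    R,t=T[:3,:3],T[:3,3]; o=-R.T@t; d=R.T@np.linalg.inv(K)@[u,v,1]
    return o+d*(z-o[2])/d[2]
def proj(cam,p):
    c=get_calibration(cam);K=np.array(c["intrinsics"]);T=np.array(c["world_to_cam"])
    q=K@(T[:3,:3]@np.array(p,float)+T[:3,3]); return q[:2]/q[2]
def toworld(cam,c_):
    T=np.array(get_calibration(cam)["world_to_cam"]); return T[:3,:3].T@(np.array(c_)-T[:3,3])
def cen(m): 
    v,u=np.nonzero(m); return u.mean(),v.mean()
E
python3 - <<'E'
from h import *
np.set_printoptions(precision=1,suppress=True)
a=grab_frame("scene");b=grab_frame("top")
cv2.imwrite("pics/s.png",cv2.resize(a,(800,600),interpolation=cv2.INTER_CUBIC));cv2.imwrite("pics/t.png",cv2.resize(b,(800,600),interpolation=cv2.INTER_CUBIC))
for c in("top","scene"):
  for n in "bed nut_top hex wrench jaw worm worm_top handle_end phone spool spare_washer eyelet_jar screwdriver tape_case mug".split():
    for r in boxes_of(c,n)[:1]:print(c,n,round(r["conf"],2),toworld(c,r["centre"]),proj(c,toworld(c,r["centre"])))
print(sense())
E
```

```text
top bed 0.77 [550.9 -55.6  20.7] [267.4 183.2]
top nut_top 0.67 [545.9 -43.6  36.1] [262.9 184. ]
top hex 0.44 [502.3  23.3  35.7] [237.7 200.9]
top wrench 0.9 [503.2  23.6  35.7] [237.6 200.6]
top worm_top 0.82 [502.7  23.7  33.8] [237.7 200.9]
top handle_end 0.64 [503.4  22.1  36.7] [238.2 200.5]
top phone 0.95 [ 665.6 -397.     8.3] [391.6 139.9]
top spool 0.53 [504.5  23.2  34.2] [237.8 200.2]
top spare_washer 0.51 [524.  -59.6  35.7] [269.1 192.1]
top eyelet_jar 0.21 [ 664.7 -397.1    7.2] [391.6 140.3]
top screwdriver 0.64 [675.3 302.2  21.5] [136.5 141.8]
top tape_case 0.85 [427.1 285.3  23.5] [139.5 231.9]
top mug 0.57 [ 294.5 -465.9   44.7] [434.6 278.8]
scene bed 0.81 [559.6 -56.8  18.9] [250.3 206.8]
scene hex 0.49 [547.  -48.4  34.7] [249.8 200.7]
scene wrench 0.58 [511.7   9.3  36.6] [256.3 185.4]
scene jaw 0.74 [679.6 296.8  21.8] [346.2 176. ]
scene worm_top 0.9 [511.6   9.1  32.6] [256.2 186. ]
scene handle_end 0.94 [512.9   8.   37.3] [256.2 185.6]
scene phone 0.72 [ 671.1 -401.7    9.4] [185.8 292. ]
scene spool 0.74 [550.3 -49.   32.8] [250.3 201.7]
scene spare_washer 0.69 [528.5 -60.9  35. ] [243.7 199.1]
scene eyelet_jar 0.52 [791.5  79.7  60.3] [327.1 224.2]
scene screwdriver 0.77 [679.7 297.8  22.3] [346.4 175.8]
scene tape_case 0.71 [436.6 280.6  16.1] [297.8 140.4]
scene mug 0.96 [ 298.8 -454.2   55.1] [109.2 213.6]
{'clock': 1.6, 'qpos': array([-1.1,  0.4,  1.6,  0. ,  1.2, -0. ]), 'qvel': array([-0., -0.,  0., -0.,  0., -0.]), 'joint_efforts': array([ -0. , -60.5, -34.2,  -0. ,   0. ,   0. ]), 'eef_pos': array([ 271.2, -563.1,  197.1]), 'tcp_rot': array([ 3.1, -0. ,  0.4]), 'contact_force': array([ 0.1, -0.2,  0.3]), 'wrist_torque': array([ 0.,  0., -0.]), 'opening': 1.0027571220994251}
```

View pics/t.png

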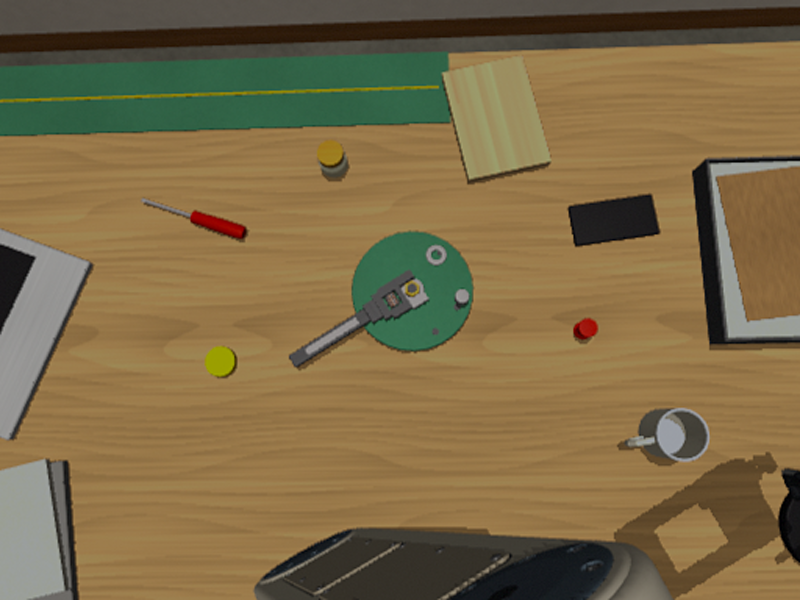

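View pics/s.png

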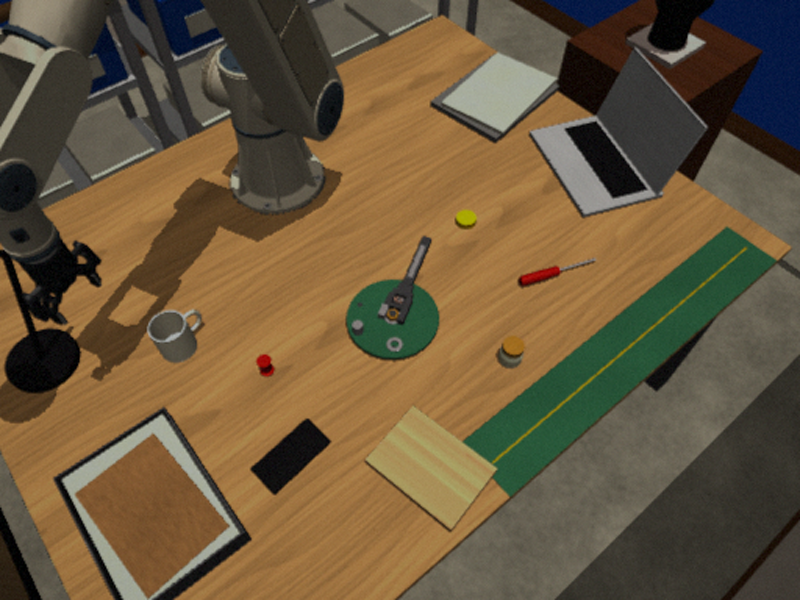

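The top view shows the nut near raw pixel (264,184). The handle runs down-left to about (189,231), and the worm sits near (251,191). Next I fit the bed circle and the wrench axis.

```bash
cat > m.py <<'E'
from h import *
np.set_printoptions(precision=1,suppress=True)
def greenbed(img,cam,seed):
    hsv=cv2.cvtColor(img,cv2.COLOR_BGR2HSV); m=cv2.inRange(hsv,(50,90,25),(95,255,255))
    n,l,s,c=cv2.connectedComponentsWithStats(m)
    k=min((i for i in range(1,n) if s[i,4]>300),key=lambda i:np.hypot(*(c[i]-seed)))
    cnt=max(cv2.findContours((l==k).astype(np.uint8),0,2)[0],key=cv2.contourArea)
    h=cv2.convexHull(cnt)[:,0]
    P=np.array([ray(cam,u,v,20)[:2] for u,v in h])
    A=np.c_[2*P,np.ones(len(P))];x=np.linalg.lstsq(A,(P**2).sum(1),rcond=None)[0]
    return x[:2],np.sqrt(x[2]+x[0]**2+x[1]**2)
if __name__=="__main__":
  for cam,seed in(("top",(264,184)),("scene",(251,204))):
    img=grab_frame(cam); print(cam,"bed",greenbed(img,cam,seed))
    for n,z in(("wrench",34),("worm",39),("hex",33),("jaw",36),("spare_washer",24)):
      for r in trace(cam,n)[:2]:
        m=r["mask"]; u,v=cen(m); print(n,round(r["conf"],2),m.sum(),(u,v),ray(cam,u,v,z))
        if n=="wrench" and r["conf"]>.5:
          vv,uu=np.nonzero(m); P=np.array([ray(cam,a,b,34)[:2] for a,b in zip(uu,vv)])
          c=P.mean(0); d=np.linalg.svd(P-c,full_matrices=False)[2][0]; s=(P-c)@d
          for a in np.arange(s.min(),s.max(),20):
            k=(s>=a)&(s<a+20); q=P[k]; t=(q-c)@[-d[1],d[0]]; print("  ",a+10,k.sum(),q.mean(0),t.min(),t.max())
          print(c,d,s.min(),s.max())
    x0,y0=(170,150) if cam=="top" else (205,140)
    cv2.imwrite(f"pics/{cam}1.png",cv2.resize(img[y0:y0+96,x0:x0+128],(768,576),interpolation=cv2.INTER_CUBIC))
E
python3 m.py; python3 -c "
import cv2,numpy as np
a=[cv2.resize(cv2.imread(f'pics/{c}1.png'),(400,300)) for c in('top','scene')]"
```

```text
top bed (array([544.9, -44.6]), np.float64(102.5899185071253))
wrench 0.62 1276 (np.float64(231.78526645768025), np.float64(203.16379310344828)) [497.   39.2  34. ]
   -101.81004502990197 100 [545.8 -50. ] -30.06757466519847 32.95817930346784
   -81.81004502990197 129 [536.9 -31. ] -29.687440612579323 32.46214630917932
   -61.81004502990197 166 [529.2 -14. ] -30.223398049317 28.21120430784924
   -41.81004502990197 149 [519.7   3.1] -29.791912991621558 28.110154558256813
   -21.81004502990197 107 [510.1  20.8] -21.526674313763856 17.94412750114878
   -1.8100450299019712 82 [499.2  37.8] -18.377159459962535 12.814680297597162
   18.18995497009803 82 [488.3  54.9] -14.817865655387207 14.01919819178604
   38.18995497009803 89 [477.5  71.8] -14.882415565029914 15.708607072987483
   58.18995497009803 85 [467.8  89.1] -14.946855542226414 14.730510113606922
   78.18995497009803 81 [457.7 106.2] -13.69190555306791 14.15310424457208
   98.18995497009803 80 [446.8 123.3] -12.857754350762121 13.976090753560191
   118.18995497009803 81 [436.6 140.4] -12.923666134074173 14.772920993560833
   138.1
[... 942 characters left out ...]
1883
   -24.54261596608856 36 [497.  45.] -12.519598823635611 14.42590982419731
   -4.542615966088562 43 [508.6  28.5] -14.426151078683512 20.358802154952517
   15.457384033911438 58 [517.8  10.8] -21.377358566764748 24.66016771995582
   35.45738403391144 78 [527.   -6.7] -28.235800405640827 30.674985110021073
   55.45738403391144 88 [535.3 -25.1] -31.717650660757116 31.57121905947776
   75.45738403391144 75 [544.9 -41.8] -33.48144379645069 32.452705405406526
   95.45738403391144 43 [551.9 -58.5] -31.97471667215666 32.15776542451832
[508.5  23.5] [ 0.5 -0.9] -154.54261596608856 102.31826090092379
hex 0.27 210 (np.float64(347.8285714285714), np.float64(175.44285714285715)) [686.  295.6  33. ]
```

View pics/top1.png

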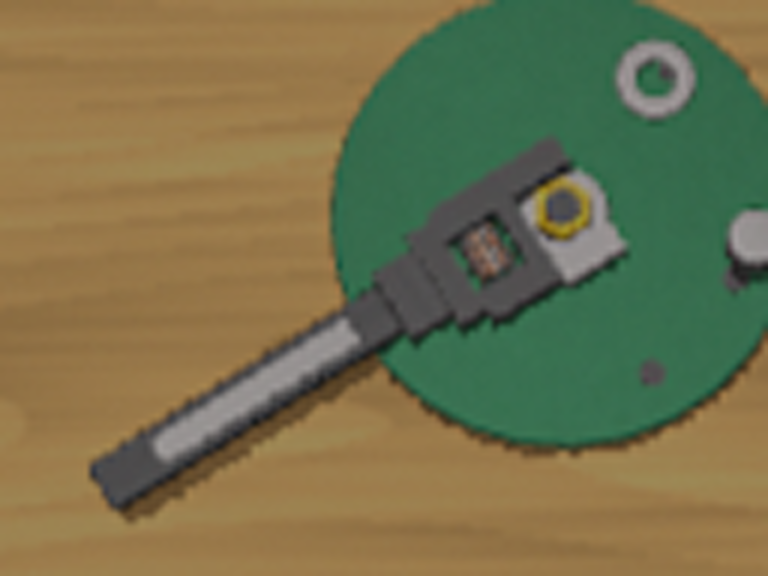

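View pics/scene1.png

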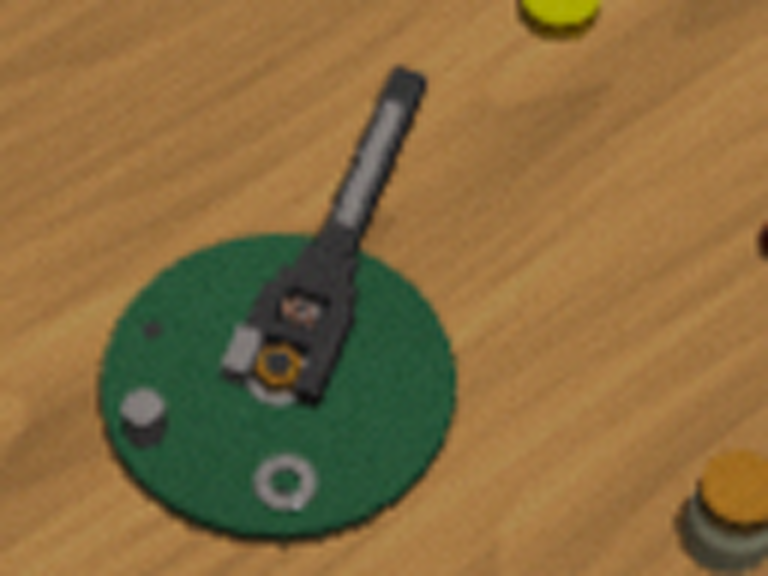

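```bash
cat >> h.py <<'E'
from scipy.spatial.transform import Rotation as Ro
def plan(target,yaw,n,op=0,dec=1):
    s=sense(); p=np.array(s["eef_pos"]);R=Ro.from_euler("xyz",s["tcp_rot"]); G=Ro.from_euler("xyz",[np.pi,0,np.radians(yaw)])
    rv=(R.inv()*G).as_rotvec(degrees=True)/n; out=[]
    for i in range(n):
        d=R.inv().apply((np.array(target)-p)/(n-i)); out.append([op,[round(float(x),dec)+0 for x in d],[round(float(x),1)+0 for x in rv]])
        p=p+R.apply(out[-1][1]); R=R*Ro.from_rotvec(out[-1][2],degrees=True)
    print(str(out).replace(" ","")); print("end",p,R.as_euler("xyz",degrees=True))
E
python3 - <<'E'
from h import *
np.set_printoptions(precision=1,suppress=True)
f=lambda x,o:(x+.5)/6-.5+o
for cam,o,pts in(("top",(170,150),{"stud":(563,206,36),"worm":(486,249,39),"hend":(112,487,34)}),("scene",(205,140),{"stud":(280,363,36),"worm":(302,308,38),"hend":(408,76,34)})):
    for k,(x,y,z) in pts.items(): print(cam,k,ray(cam,f(x,o[0]),f(y,o[1]),z))
    T=np.array(get_calibration(cam)["world_to_cam"]);print("cam at",-T[:3,:3].T@T[:3,3])
print(sense()["tcp_rot"]*57.3)
plan([520,-8,110],121.6,14)
E
```

```text
top stud [546.2 -45.1  36. ]
top worm [527.2 -11.   39. ]
top hend [426.8 153.6  34. ]
cam at [ 337.2  -62.4 1123.6]
scene stud [548.9 -43.5  36. ]
scene worm [528.1 -10.1  38. ]
scene hend [430.7 155.1  34. ]
cam at [1149.9 -508.  1203.1]
[-180.     0.    25.7]
[[0,[33.2,-28.0,6.2],[0.0,0.0,-6.8]],[0,[36.3,-23.9,6.2],[0.0,0.0,-6.8]],[0,[38.9,-19.4,6.2],[0.0,0.0,-6.8]],[0,[40.9,-14.7,6.2],[0.0,0.0,-6.8]],[0,[42.3,-9.7,6.2],[0.0,0.0,-6.8]],[0,[43.2,-4.6,6.2],[0.0,0.0,-6.8]],[0,[43.5,0.5,6.2],[0.0,0.0,-6.8]],[0,[43.1,5.6,6.2],[0.0,0.0,-6.8]],[0,[42.1,10.7,6.2],[0.0,0.0,-6.8]],[0,[40.5,15.6,6.3],[0.0,0.0,-6.8]],[0,[38.4,20.3,6.2],[0.0,0.0,-6.8]],[0,[35.8,24.7,6.3],[0.0,0.0,-6.8]],[0,[32.6,28.8,6.2],[0.0,0.0,-6.8]],[0,[28.9,32.4,6.3],[0.0,0.0,-6.8]]]
end [520.  -8. 110.] [-180.    -0.   120.9]
```

{"op": "servo_tool", "data": {
  "rows": [
    [0,[33.2,-28.0,6.2],[0,0,-6.8]],
    [0,[36.3,-23.9,6.2],[0,0,-6.8]],
    [0,[38.9,-19.4,6.2],[0,0,-6.8]],
    [0,[40.9,-14.7,6.2],[0,0,-6.8]],
    [0,[42.3,-9.7,6.2],[0,0,-6.8]],
    [0,[43.2,-4.6,6.2],[0,0,-6.8]],
    [0,[43.5,0.5,6.2],[0,0,-6.8]]
  ],
  "force": 30
}}

```text
clock: 3.08
eef_pos: [396.2, -284.4, 153.7]
tcp_rot: [3.141, 0.0, 1.283]
contact_force: [-0.7, -1.0, -0.2]
opening: -0.001
```

{"op": "servo_tool", "data": {
  "rows": [
    [0,[43.1,5.6,6.2],[0,0,-6.8]],
    [0,[42.1,10.7,6.2],[0,0,-6.8]],
    [0,[40.5,15.6,6.3],[0,0,-6.8]],
    [0,[38.4,20.3,6.2],[0,0,-6.8]],
    [0,[35.8,24.7,6.3],[0,0,-6.8]],
    [0,[32.6,28.8,6.2],[0,0,-6.8]],
    [0,[28.9,32.4,6.3],[0,0,-7.5]],
    [0,[0,0,0],[0,0,0]]
  ]
}}

```text
clock: 4.08
eef_pos: [520.9, -5.8, 109.7]
tcp_rot: [3.141, -0.0, 2.127]
contact_force: [-0.3, -0.9, 0.4]
opening: 0.004
```

Run:
```python
from h import *
np.set_printoptions(precision=2,suppress=True)
s=sense();print(s["clock"],s["eef_pos"],s["tcp_rot"]*57.3,s["qpos"],s["contact_force"],s["opening"])
plan([523,-2,46],121.6,4)
```

```text
4.075 [520.91  -5.75 109.69] [179.99  -0.01 121.87] [-0.01  0.3   1.93  0.    0.91 -0.57] [-0.33 -0.93  0.42] 0.004129915185104723
[[0,[0.5,0.9,15.9],[0.0,0.0,0.1]],[0,[0.5,0.9,15.9],[0.0,0.0,0.1]],[0,[0.5,1.0,15.9],[0.0,0.0,0.1]],[0,[0.6,0.9,16.0],[0.0,0.0,0.1]]]
end [522.97  -1.99  46.  ] [179.98  -0.01 121.46]
```

{"op": "servo_tool", "data": {
  "rows": [
    [0,[0.3,0.9,15.9],[0,0,0]],
    [0,[0.3,0.9,15.9],[0,0,0]],
    [0,[0.3,1.0,15.9],[0,0,0]],
    [0,[0.3,0.9,16.0],[0,0,0]],
    [0,[0,0,0],[0,0,0]]
  ]
}}

```text
clock: 4.7
eef_pos: [521.3, -5.3, 44.7]
tcp_rot: [-3.139, -0.002, 2.122]
contact_force: [-0.3, 0.0, -0.4]
opening: -0.004
```

Run:
```python
from h import *
np.set_printoptions(precision=2,suppress=True)
s=sense();print(s["clock"],s["eef_pos"],s["contact_force"])
o=[]
for cam,(x0,y0) in(("top",(210,155)),("scene",(225,165))):
    img=grab_frame(cam); c=cv2.resize(img[y0:y0+60,x0:x0+80],(560,420),interpolation=cv2.INTER_CUBIC)
    u,v=proj(cam,s["eef_pos"]); cv2.drawMarker(c,(int((u-x0+.5)*7),int((v-y0+.5)*7)),(0,0,255),0,12,1)
    o.append(c)
cv2.imwrite("pics/c2.png",cv2.resize(np.hstack(o),(800,300)))
```

```text
4.7 [521.32  -5.26  44.68] [-0.33  0.05 -0.4 ]
```

View pics/c2.png

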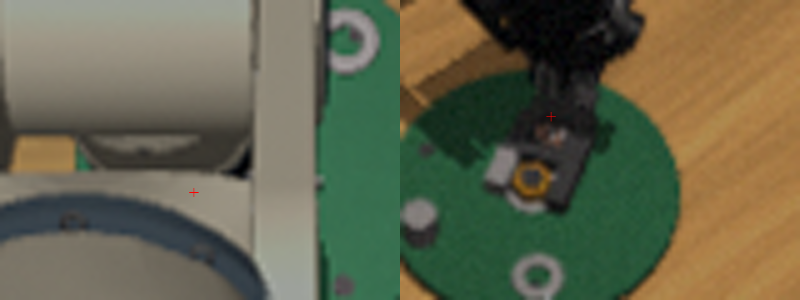

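{"op": "servo_tool", "data": {
  "rows": [
    [0,[0,2.5,3.5],[0,0,0]],
    [0,[0,0,0],[0,0,0]],
    [0,[0,0,0],[0,0,0]]
  ]
}}

```text
clock: 5.18
eef_pos: [524.8, -3.7, 43.0]
tcp_rot: [3.141, 0.0, 2.123]
contact_force: [-0.5, 0.8, 0.1]
opening: -0.002
```

{"op": "servo_tool", "data": {
  "rows": [
    [0,[0,0,1.5],[0,0,0]],
    [0,[0,0,0],[0,0,0]]
  ]
}}

```text
clock: 5.42
eef_pos: [524.5, -3.7, 41.2]
tcp_rot: [-3.141, -0.0, 2.123]
contact_force: [0.8, 0.5, 0.2]
opening: 0.004
```

{"op": "servo_tool", "data": {
  "rows": [
    [0,[0,0,2.5],[0,0,0]],
    [0,[0,0,0],[0,0,0]]
  ]
}}

```text
clock: 5.68
eef_pos: [524.4, -3.8, 38.6]
tcp_rot: [-3.141, -0.0, 2.123]
contact_force: [0.7, -0.0, -0.9]
opening: 0.001
```

{"op": "servo_tool", "data": {
  "rows": [
    [0,[0,0,1.5],[0,0,0]],
    [0,[0,0,0],[0,0,0]]
  ]
}}

```text
clock: 5.92
eef_pos: [524.6, -3.7, 37.2]
tcp_rot: [-3.141, -0.0, 2.123]
contact_force: [0.1, -0.7, -0.2]
opening: -0.001
```

{"op": "servo_tool", "data": {
  "rows": [
    [0,[0,0,-3.5],[0,0,0]],
    [0,[-5,0,0],[0,0,0]],
    [0,[0,0,2],[0,0,0]],
    [0,[0,0,0],[0,0,0]]
  ]
}}

```text
clock: 6.42
eef_pos: [527.1, -8.1, 38.6]
tcp_rot: [-3.141, -0.0, 2.122]
contact_force: [0.4, 0.2, -1.3]
opening: -0.002
```

{"op": "servo_tool", "data": {
  "rows": [
    [0,[0,0,1],[0,0,0]],
    [0,[0,0,0],[0,0,0]]
  ]
}}

```text
clock: 6.68
eef_pos: [527.1, -8.0, 37.6]
tcp_rot: [-3.141, -0.0, 2.123]
contact_force: [0.4, 0.6, 0.5]
opening: -0.0
```

{"op": "servo_tool", "data": {
  "rows": [
    [0,[0,0,1],[0,0,0]],
    [0,[0,0,0],[0,0,0]]
  ]
}}

```text
clock: 6.92
eef_pos: [527.2, -8.0, 36.7]
tcp_rot: [-3.141, -0.0, 2.123]
contact_force: [-0.5, -0.8, 0.1]
opening: -0.001
```

{"op": "servo_tool", "data": {
  "rows": [
    [0,[0,0,0.8],[0,0,0]],
    [0,[0,0,0],[0,0,0]]
  ]
}}

```text
clock: 7.18
eef_pos: [527.2, -8.0, 35.9]
tcp_rot: [-3.142, -0.0, 2.123]
contact_force: [0.5, 0.2, 0.4]
opening: -0.003
```

Run:
```python
from h import *
s=sense();print(s["clock"],s["eef_pos"],s["contact_force"],s["wrist_torque"])
cam="scene";x0,y0=225,165
img=grab_frame(cam); c=cv2.resize(img[y0:y0+60,x0:x0+72],(720,600),interpolation=cv2.INTER_CUBIC)
c=cv2.convertScaleAbs(c,alpha=1.8)
u,v=proj(cam,s["eef_pos"]);print(u,v, (u-x0+.5)*10,(v-y0+.5)*10)
cv2.imwrite("pics/c3.png",c)
```

```text
7.175 [527.22804736  -7.98239829  35.93136515] [0.50544451 0.24283052 0.40689027] [-0.06578701  0.02064158  0.02747827]
255.23403384924524 190.78320090758592 307.34033849245236 262.8320090758592
```

View pics/c3.png

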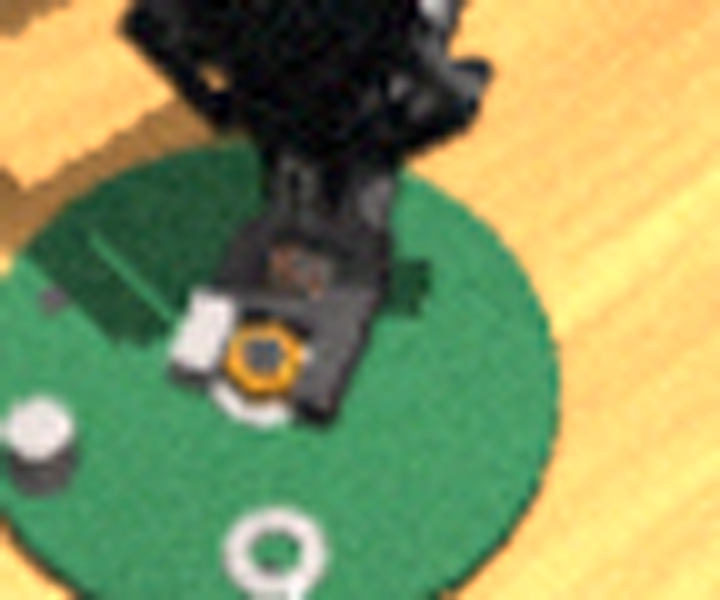

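The worm is still fully visible at crop (302,265). The finger ends appear above and behind it, with no contact at z=36, so I keep descending gently.

{"op": "servo_tool", "data": {
  "rows": [
    [0,[0,0,1.5],[0,0,0]],
    [0,[0,0,0],[0,0,0]]
  ]
}}

```text
clock: 7.48
eef_pos: [527.2, -8.0, 34.4]
tcp_rot: [-3.141, -0.0, 2.123]
contact_force: [-1.5, 0.2, 0.4]
opening: 0.001
```

{"op": "servo_tool", "data": {
  "rows": [
    [0,[0,0,1],[0,0,0]],
    [0,[0,0,0],[0,0,0]]
  ]
}}

```text
clock: 7.72
eef_pos: [527.2, -8.0, 33.4]
tcp_rot: [-3.141, -0.0, 2.123]
contact_force: [0.5, 0.3, 0.4]
opening: 0.003
```

{"op": "servo_tool", "data": {
  "rows": [
    [0,[0,0,1],[0,0,0]],
    [0,[0,0,0],[0,0,0]]
  ]
}}

```text
clock: 7.98
eef_pos: [527.2, -8.0, 32.4]
tcp_rot: [-3.142, -0.0, 2.123]
contact_force: [0.3, 0.9, 0.5]
opening: -0.002
```

{"op": "servo_tool", "data": {
  "rows": [
    [0,[0,0,1],[0,0,0]],
    [0,[0,0,0],[0,0,0]]
  ]
}}

```text
clock: 8.22
eef_pos: [527.2, -8.0, 31.4]
tcp_rot: [-3.141, -0.0, 2.123]
contact_force: [0.5, 0.3, -0.2]
opening: 0.003
```

{"op": "servo_tool", "data": {
  "rows": [
    [0,[0,0,1],[0,0,0]],
    [0,[0,0,0],[0,0,0]]
  ]
}}

```text
clock: 8.48
eef_pos: [527.2, -8.0, 30.4]
tcp_rot: [-3.141, -0.0, 2.123]
contact_force: [-1.4, 0.5, -0.6]
opening: 0.003
```

Run:
```python
from h import *
s=sense();print(s["clock"],s["eef_pos"],s["contact_force"],s["wrist_torque"])
o=[]
for cam,x0,y0 in(("scene",225,155),("top",220,160)):
  img=grab_frame(cam); c=cv2.resize(img[y0:y0+60,x0:x0+72],(720,600),interpolation=cv2.INTER_LANCZOS4)
  o.append((np.clip((c/255.)**.5,0,1)*255).astype(np.uint8))
  print([((np.array(proj(cam,p))-[x0,y0]+.5)*10).round() for p in([527.2,-8,30],[527.2,-8,39])])
cv2.imwrite("pics/c4.png",o[0])
print([ (r["conf"],r["mask"].sum(),cen(r["mask"])) for r in trace("scene","worm")])
```

```text
8.475 [527.20657915  -8.00315329  30.41363305] [-1.36098329  0.45004623 -0.60398662] [0.00055561 0.00118185 0.01348175]
[array([307., 372.]), array([307., 358.])]
[array([301., 322.]), array([299., 316.])]
[]
```

View pics/c4.png

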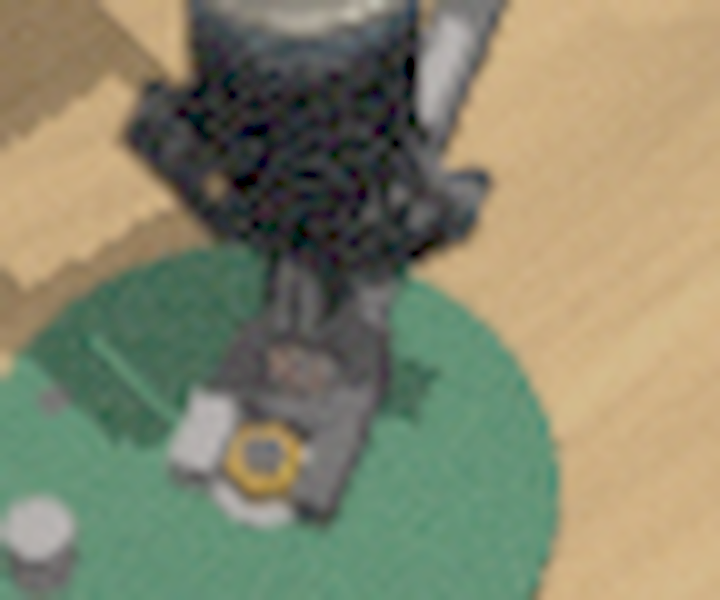

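Run:
```python
from h import *
old=cv2.resize(cv2.imread("pics/scene1.png"),(128,96),interpolation=cv2.INTER_AREA)[15:75,20:92]
img=grab_frame("scene")[155:215,225:297]
g=lambda c:(np.clip((cv2.resize(c,(400,333),interpolation=cv2.INTER_NEAREST)/255.)**.45,0,1)*255).astype(np.uint8)
d=cv2.absdiff(cv2.GaussianBlur(old,(3,3),0),cv2.GaussianBlur(img,(3,3),0)).max(2)
o=np.hstack([g(old),g(img)])
print("cols 240..275 rows 172..196 of absdiff")
for r in range(17,42): print(r+155,*["%3d"%x for x in d[r,14:50]])
cv2.imwrite("pics/c5.png",o)
```

```text
cols 240..275 rows 172..196 of absdiff
172  43  85 121 140 148 149 143 139 149 161 164 163 165 163 161 159 160 161 162 162 151 119  90  95 113 114  94  60  37  49  78  95 105 107  84  38
173  11  43  87 127 150 153 139 128 141 159 164 162 162 160 157 156 159 163 164 163 146 109  86  98 111 100  74  49  49  81 109 115 115 115  95  47
174   2  14  50 101 143 154 145 136 146 159 162 158 157 157 158 159 162 165 164 160 138 103  87  99 106  86  59  45  63 102 122 118 110 101  74  31
175   5  19  43  82 125 148 154 154 156 160 158 156 155 157 160 163 164 165 163 152 123  92  86  97 101  82  55  44  70 109 126 123 116  96  53  14
176  30  49  65  81 106 133 151 160 160 159 158 158 157 158 161 163 163 162 157 137 102  77  76  88  93  75  49  43  75 112 125 128 125  96  42   6
177  63  73  78  80  89 110 133 150 154 153 153 152 152 152 154 154 153 151 141 113  78  60  62  70  73  60  45  58  94 120 128 131 124  85  31   3
178  77  78  78  75  76  84 100 116 124 124 121 120 119 119 121 121 121 120 108  82  58  49  49  52  52  47  56  88 118 129 129 123 101  56  16   1
179  76  73  67  62  58  
[... 1938 characters left out ...]
  26  24  20  21  30  35  36  38  42  37  26  20  22  25  23  24  30  37  38  31  18   4   3   3   2   2   4
193  26  32  38  41  39  33  30  26  24  24  24  22  19  19  22  26  30  32  26  15  11  13  16  19  23  31  39  40  32  15   1   3   2   4   4   4
194  26  26  33  39  35  22  15  13  13  17  22  21  15  11  10  12  14  16  11   3   1   2   6  12  22  34  40  40  31  11   1   2   2   2   3   4
195  32  26  27  33  29  13   2   1   1   7  13  13   6   1   1   1   3   4   2   2   3   1   2   9  21  32  38  37  25   8   1   2   2   2   2   3
196  38  32  26  23  18   7   2   5   5   1   4   4   1   4   4   3   1   1   2   2   2   1   3   6  14  20  25  25  15   3   2   2   2   2   1   2
```

View pics/c5.png

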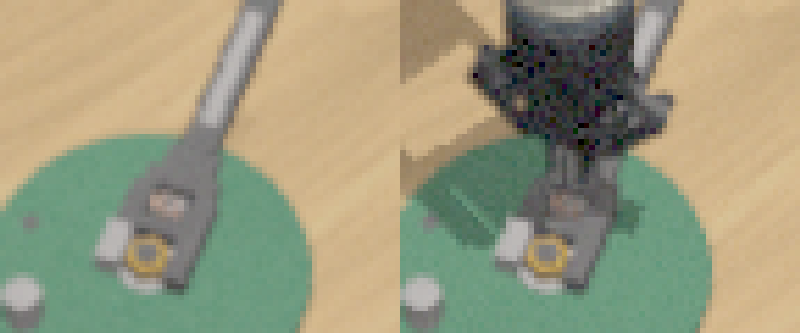

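{"op": "servo_tool", "data": {
  "rows": [
    [0,[0,0,1.5],[0,0,0]],
    [0,[0,0,0],[0,0,0]]
  ]
}}

```text
clock: 8.93
eef_pos: [527.2, -8.0, 28.9]
tcp_rot: [-3.141, -0.0, 2.123]
contact_force: [-0.5, -0.7, 0.1]
opening: 0.0
```

{"op": "servo_tool", "data": {
  "rows": [
    [0,[0,0,1.5],[0,0,0]],
    [0,[0,0,0],[0,0,0]]
  ]
}}

```text
clock: 9.18
eef_pos: [527.1, -8.0, 27.3]
tcp_rot: [-3.141, -0.0, 2.123]
contact_force: [-0.4, 0.9, 0.0]
opening: -0.004
```

{"op": "servo_tool", "data": {
  "rows": [
    [0,[0,0,1],[0,0,0]],
    [0,[0,0,0],[0,0,0]]
  ]
}}

```text
clock: 9.43
eef_pos: [527.2, -8.0, 26.4]
tcp_rot: [-3.141, -0.0, 2.123]
contact_force: [-0.9, 0.3, 0.4]
opening: -0.001
```

{"op": "servo_tool", "data": {
  "rows": [
    [0,[0,0,1],[0,0,0]],
    [0,[0,0,0],[0,0,0]]
  ]
}}

```text
clock: 9.68
eef_pos: [527.2, -8.0, 25.4]
tcp_rot: [-3.141, -0.0, 2.123]
contact_force: [0.2, -0.8, 0.0]
opening: 0.001
```

Run:
```python
from h import *
np.set_printoptions(precision=2,suppress=True)
s=sense();print(s["eef_pos"],s["joint_efforts"],s["contact_force"],s["qpos"])
old=cv2.resize(cv2.imread("pics/scene1.png"),(128,96),interpolation=cv2.INTER_AREA)
img=grab_frame("scene")[140:236,205:333]
cv2.imwrite("pics/now.png",img)
G=lambda a:cv2.cvtColor(a,cv2.COLOR_BGR2GRAY).astype(np.float32)
for n,(x,y) in dict(pin=(23,68),washer=(47,80),nut=(46,61),edge=(46,90),jaw=(40,58),wood=(100,60)).items():
    a,b=[G(q)[y-7:min(y+8,96),x-8:x+8] for q in(old,img)]
    print(n,cv2.phaseCorrelate(a,b,cv2.createHanningWindow(a.shape[::-1],cv2.CV_32F)))
d=cv2.absdiff(cv2.GaussianBlur(old,(3,3),0),cv2.GaussianBlur(img,(3,3),0)).max(2)
for r in range(40,56): print(r+140,*["%3d"%x for x in d[r,40:66]])
```

```text
[527.19  -7.99  25.4 ] [  0.   -55.03 -22.95  -0.    -0.02  -0.  ] [ 0.21 -0.76  0.01] [-0.02  0.44  1.97  0.    0.73 -0.57]
pin ((-0.02718708891800148, 0.5165872280798958), 0.9746457358201345)
washer ((-0.19916620794313822, 0.4932617853891843), 0.9710297718644142)
nut ((-0.07924500300092596, 0.6379163033380433), 0.9159878482421239)
edge ((-0.07996160175468603, 0.5576621995554891), 0.9785998334487279)
jaw ((-0.11309410201634584, 0.012890590040782968), 0.9208038911223412)
wood ((0.12219164894714485, 0.6427733649491696), 0.8547482500473659)
180  49  54  56  56  59  66  73  77  80  79  72  63  54  49  48  45  41  40  37  48  86 118 127 121 106  82
181  44  44  44  43  46  55  67  74  72  69  60  52  50  48  46  45  41  38  37  49  81 106 102  80  54  30
182  44  42  41  40  41  48  61  67  60  54  47  44  49  49  46  42  38  37  37  45  54  63  53  29  11   1
183  42  42  41  40  39  44  54  55  47  41  34  39  49  49  44  38  35  32  31  29  26  18  12   4   2   4
184  42  42  41  40  41  44  47  43  38  33  27  34  45  48  42  33  25  21  17  10   5   1   1   1   1   2
185  41  41  40
[... 472 characters left out ...]
  19  20  24  26  24  18   9   2   2   1   1   2   1
190  42  39  32  26  24  24  26  36  39  36  31  28  24  18  17  22  24  23  18  15  14  11   7   3   1   1
191  41  37  29  24  23  23  27  38  43  40  38  40  36  25  19  21  25  23  21  26  31  29  21  12   2   3
192  38  34  27  25  23  22  22  30  35  37  40  42  36  26  20  21  24  23  23  29  37  39  33  19   4   3
193  30  26  23  24  24  22  20  19  22  27  32  33  25  16  13  14  15  18  22  29  37  40  33  17   2   3
194  15  12  13  18  21  21  18  12   9  12  14  16  12   5   4   4   6  11  22  32  38  40  31  12   0   1
195   2   1   2   8  13  15  12   5   0   1   2   2   1   3   2   1   2   8  21  32  38  36  25   9   1   1
```

Run:
```python
from h import *
np.set_printoptions(precision=1,suppress=True)
P=lambda p:(proj("scene",p)+.5)*800/512
print("start TCP",P([271.2,-563.1,197]),"13 back",P([271.2,-563.1,210]),"fingers",P([271.2+50*np.sin(.448),-563.1-50*np.cos(.448),210]),P([271.2-50*np.sin(.448),-563.1+50*np.cos(.448),210]))
c=cv2.imread("pics/s.png")[200:360,0:200]; c=(np.clip((c/255.)**.5,0,1)*255).astype(np.uint8)
img=grab_frame("scene")[140:215,210:310]; img=(np.clip((img/255.)**.5,0,1)*255).astype(np.uint8)
b=cv2.resize(img,(440,330),interpolation=cv2.INTER_CUBIC)
for z in(25,45,98): 
  u,v=proj("scene",[527.2,-8,z]); print(z,u,v); cv2.drawMarker(b,(int((u-210+.5)*4.4),int((v-140+.5)*4.4)),(0,0,255),0,8,1)
cv2.imwrite("pics/c6.png",np.hstack([cv2.resize(c,(360,330),interpolation=cv2.INTER_CUBIC),b]))
```

```text
start TCP [ 90.9 317.4] 13 back [ 88.1 313.7] fingers [ 70.  334.1] [105.5 294.2]
25 255.2383297919785 192.51709154812522
45 255.21410235049828 189.32328242043815
98 255.1470495087319 180.48396778436341
```

View pics/c6.png

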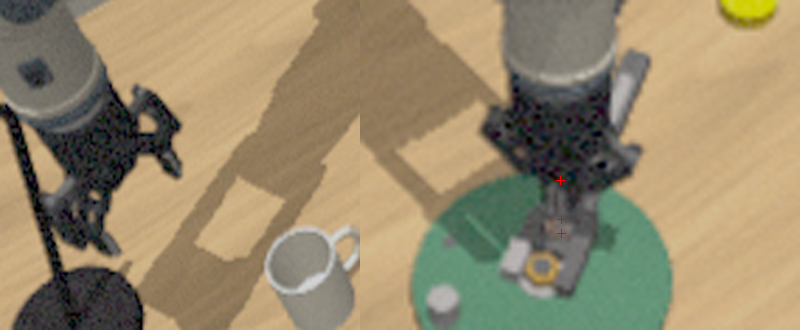

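Markers show the true finger ends sit about 25–30 mm above the reported TCP, both at the start pose and here. So I continue down by touch.

{"op": "servo_tool", "data": {
  "rows": [
    [0,[0,0,2],[0,0,0]],
    [0,[0,0,0],[0,0,0]]
  ]
}}

```text
clock: 10.02
eef_pos: [527.2, -8.0, 23.3]
tcp_rot: [-3.141, -0.0, 2.123]
contact_force: [0.1, 0.1, 0.1]
opening: -0.001
```

{"op": "servo_tool", "data": {
  "rows": [
    [0,[0,0,2],[0,0,0]],
    [0,[0,0,0],[0,0,0]]
  ]
}}

```text
clock: 10.28
eef_pos: [527.2, -8.0, 21.3]
tcp_rot: [-3.141, -0.0, 2.123]
contact_force: [0.3, -0.5, -0.1]
opening: 0.003
```

{"op": "servo_tool", "data": {
  "rows": [
    [0,[0,0,2],[0,0,0]],
    [0,[0,0,0],[0,0,0]]
  ]
}}

```text
clock: 10.52
eef_pos: [527.1, -8.0, 19.3]
tcp_rot: [-3.141, -0.0, 2.123]
contact_force: [-0.6, 0.3, -0.0]
opening: -0.003
```

{"op": "servo_tool", "data": {
  "rows": [
    [0,[0,0,2],[0,0,0]],
    [0,[0,0,0],[0,0,0]]
  ]
}}

```text
clock: 10.78
eef_pos: [527.2, -8.0, 17.3]
tcp_rot: [-3.141, -0.0, 2.123]
contact_force: [-0.0, 0.7, 0.4]
opening: -0.0
```

{"op": "servo_tool", "data": {
  "rows": [
    [0,[0,0,2],[0,0,0]],
    [0,[0,0,0],[0,0,0]]
  ]
}}

```text
clock: 11.02
eef_pos: [527.1, -8.0, 15.3]
tcp_rot: [-3.141, -0.0, 2.123]
contact_force: [-1.2, -0.0, -0.2]
opening: -0.001
```

{"op": "servo_tool", "data": {
  "rows": [
    [0,[0,0,2],[0,0,0]],
    [0,[0,0,0],[0,0,0]]
  ]
}}

```text
clock: 11.28
eef_pos: [527.1, -8.0, 13.3]
tcp_rot: [-3.141, -0.0, 2.123]
contact_force: [0.4, 0.3, -0.2]
opening: -0.001
```

Run:
```python
from h import *
s=sense();print(s["eef_pos"],s["contact_force"])
old=cv2.imread("pics/now.png")
img=grab_frame("scene")[140:236,205:333];cv2.imwrite("pics/now2.png",img)
d=cv2.absdiff(old,img).max(2)
for r in range(36,58): print(r+140,*["%3d"%x for x in d[r,34:66]])
G=lambda a:cv2.cvtColor(a,cv2.COLOR_BGR2GRAY).astype(np.float32)
for n,(x,y) in dict(pin=(23,68),washer=(47,80),nut=(46,61),jaw=(40,58)).items():
    a,b=[G(q)[y-7:min(y+8,96),x-8:x+8] for q in(old,img)]
    print(n,cv2.phaseCorrelate(a,b,cv2.createHanningWindow(a.shape[::-1],cv2.CV_32F)))
```

```text
[527.09766956  -7.98820855  13.30474151] [ 0.39585691  0.30900246 -0.20430625]
176   9   6  42  59  27  14  30  40  18  18   4   7   6   8  11   4   5   9  12   3   6   4  13  19  38  18   2   1  12   6  33  33
177  22   4  21  60  59  24   3  53  26   4   6   3  12  10   6   6   6  10   7   3   4  13  12  10   4   9  20  17  20   6  22  33
178   3   2   7  22  51  46  16   7   6   5   8   4   3   6   4  12   2   5   8   5  10  12   9   5   7   7   9  13   8  12  12  32
179   2   3   6   7  27  43  26  22  10   3   6   8   4   4   2   4   6   6   8   3   9  15   4   3   5  11   6  23  33   9  11  18
180   7   5   1   6   2   5  30  19  24  25  26   8  11   6   5  14  11   5  10   8   4   4   3   8  10   4   1  33  22   3  18  56
181   3   5   5   5   3   5   2  24  31  36  30  28  14   5   5   2   4   5   3   3  10   7   6   2   6   6  10   5  12  62  96 142
182   3   2   5   4   2   2   4   5  14  11  10  15   6   7  21  18   7   8   2   5  11   3   5   9  18   8   5  31  55 122 132  92
183   4   2   3   1   4   4   3   2   4   4   7  16  13  12  23  16  23  19   5   5  13   8   7  
[... 1455 characters left out ...]
  7   4   5   3   4  17   7   1
195   2   3   3   1   3   2   2   3   3   2   3   8   3  22  25  20   7   1   5   2   4   4   3   2   2   4   5   5   6   3   2   3
196   1   6   3   4   6   3   2   3   5   5   8   2   6   8   3   3   4   3   1   4   2   3   3   4   6   5   9   4  11   3   3   1
197   5   2   6   6   6   3   2   1   6   7   6   2   5   4   5   7   2   2   6   2   4   3   3   2   4   2  19   4  15   3   1   6
pin ((0.16047618755759796, 0.5160015333388417), 0.98092307249705)
washer ((0.18600999602445611, 0.38424377329292003), 0.943033887942632)
nut ((0.03886367397136148, 0.6395774709837765), 0.9706037988265356)
jaw ((0.08019553989630168, 0.7082010577686368), 1.0660066028436026)
```

{"op": "servo_tool", "data": {
  "rows": [
    [0,[0,0,2],[0,0,0]],
    [0,[0,0,0],[0,0,0]]
  ]
}}

```text
clock: 11.58
eef_pos: [527.2, -8.0, 11.3]
tcp_rot: [-3.141, -0.0, 2.122]
contact_force: [0.3, 1.0, 1.0]
opening: 0.002
```

{"op": "servo_tool", "data": {
  "rows": [
    [0,[0,0,2],[0,0,0]],
    [0,[0,0,0],[0,0,0]]
  ]
}}

```text
clock: 11.82
eef_pos: [527.1, -8.0, 9.3]
tcp_rot: [-3.141, -0.0, 2.123]
contact_force: [0.1, 0.9, 0.7]
opening: -0.002
```

{"op": "servo_tool", "data": {
  "rows": [
    [0,[0,0,1.5],[0,0,0]],
    [0,[0,0,0],[0,0,0]]
  ]
}}

```text
clock: 12.08
eef_pos: [527.2, -8.0, 7.9]
tcp_rot: [-3.141, -0.0, 2.123]
contact_force: [-0.0, -0.5, -0.4]
opening: 0.004
```

{"op": "servo_tool", "data": {
  "rows": [
    [0,[0,0,1.5],[0,0,0]],
    [0,[0,0,0],[0,0,0]]
  ]
}}

```text
clock: 12.32
eef_pos: [527.2, -8.0, 6.4]
tcp_rot: [-3.141, -0.0, 2.123]
contact_force: [-0.5, -0.1, -0.2]
opening: -0.002
```

Run:
```python
from h import *
a=np.mean([grab_frame("scene")[145:205,225:297].astype(float) for _ in range(6)],0)
np.save("avg1.npy",a)
c=(np.clip((cv2.resize(a,(720,600),interpolation=cv2.INTER_CUBIC)/150.),0,1)**.6*255).astype(np.uint8)
cv2.imwrite("pics/c7.png",c)
for z in(6,39): print((proj("scene",[527.2,-8,z])-[225,145]+.5)*10)
```

```text
[307.60828921 509.83063919]
[307.21430319 457.89299902]
```

View pics/c7.png

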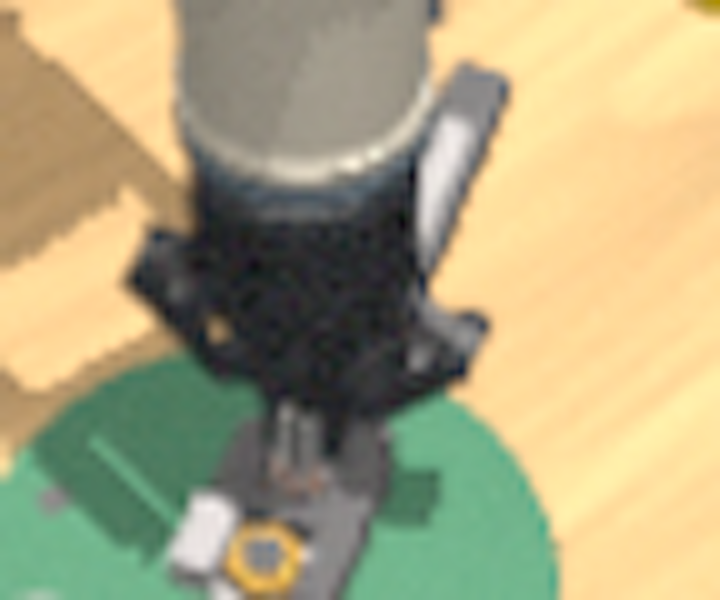

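Finger bottom now appears at crop row ~478, with contact on the worm expected around row 484. It is just about touching, so I use finer steps.

{"op": "servo_tool", "data": {
  "rows": [
    [0,[0,0,1.5],[0,0,0]],
    [0,[0,0,0],[0,0,0]]
  ]
}}

```text
clock: 12.88
eef_pos: [527.3, -8.0, 4.9]
tcp_rot: [-3.142, 0.0, 2.123]
contact_force: [-0.4, -0.7, 0.1]
opening: -0.001
```

{"op": "servo_tool", "data": {
  "rows": [
    [0,[0,0,1.2],[0,0,0]],
    [0,[0,0,0],[0,0,0]]
  ]
}}

```text
clock: 13.12
eef_pos: [527.3, -8.0, 3.9]
tcp_rot: [3.141, 0.0, 2.123]
contact_force: [-0.6, -0.3, 4.1]
opening: -0.001
```

{"op": "servo_tool", "data": {
  "rows": [
    [0,[0,0,1.2],[0,0,0]],
    [0,[0,0,0],[0,0,0]]
  ]
}}

```text
clock: 13.38
eef_pos: [527.4, -8.0, 2.9]
tcp_rot: [3.141, 0.0, 2.123]
contact_force: [-1.5, -0.1, 8.3]
opening: 0.0
```

{"op": "servo_tool", "data": {
  "rows": [
    [0,[0,0,1.2],[0,0,0]],
    [0,[0,0,0],[0,0,0]]
  ]
}}

```text
clock: 13.62
eef_pos: [527.4, -8.0, 1.9]
tcp_rot: [3.141, 0.0, 2.123]
contact_force: [-1.5, 0.2, 9.5]
opening: -0.002
```

Contact is at reported z≈4.2 and the press is now 9.5 N. First stroke is towards the nut (tool −x).

{"op": "servo_tool", "data": {
  "rows": [
    [0,[-1.5,0,0],[0,0,0]],
    [0,[-1.5,0,0],[0,0,0]]
  ]
}}

```text
clock: 13.88
eef_pos: [528.4, -9.8, 1.8]
tcp_rot: [-3.141, -0.001, 2.122]
contact_force: [-3.4, 5.4, 10.1]
opening: -0.002
```

{"op": "servo_tool", "data": {
  "rows": [
    [0,[-1.5,0,0.3],[0,0,0]],
    [0,[-1.5,0,0.3],[0,0,0]]
  ]
}}

```text
clock: 14.12
eef_pos: [529.9, -12.3, 1.3]
tcp_rot: [-3.141, -0.001, 2.122]
contact_force: [-2.9, 5.4, 12.5]
opening: 0.002
```

{"op": "servo_tool", "data": {
  "rows": [
    [0,[-1.5,0,0],[0,0,0]],
    [0,[-1.5,0,0],[0,0,0]]
  ]
}}

```text
clock: 14.38
eef_pos: [531.5, -14.9, 1.3]
tcp_rot: [-3.141, -0.001, 2.122]
contact_force: [-4.4, 6.2, 12.3]
opening: -0.003
```

{"op": "servo_tool", "data": {
  "rows": [
    [0,[-1.5,0,0],[0,0,0]],
    [0,[-1.5,0,0],[0,0,0]]
  ]
}}

```text
clock: 14.62
eef_pos: [533.1, -17.5, 1.3]
tcp_rot: [-3.141, -0.001, 2.122]
contact_force: [-3.7, 3.7, 11.0]
opening: -0.003
```

{"op": "servo_tool", "data": {
  "rows": [
    [0,[0,0,-6],[0,0,0]],
    [0,[8,0,0],[0,0,0]],
    [0,[8,0,0],[0,0,0]],
    [0,[0,0,0],[0,0,0]]
  ]
}}

```text
clock: 15.12
eef_pos: [524.4, -4.0, 6.5]
tcp_rot: [-3.141, -0.001, 2.123]
contact_force: [0.2, -0.1, -1.0]
opening: -0.0
```

{"op": "servo_tool", "data": {
  "rows": [
    [0,[0,0,4],[0,0,0]],
    [0,[0,0,0],[0,0,0]]
  ]
}}

```text
clock: 15.38
eef_pos: [525.3, -4.4, 2.8]
tcp_rot: [3.141, -0.0, 2.122]
contact_force: [-2.4, 3.0, 8.0]
opening: 0.001
```

{"op": "servo_tool", "data": {
  "rows": [
    [0,[-1,0,0.9],[0,0,0]],
    [0,[-2,0,0.3],[0,0,0]],
    [0,[-2,0,0.2],[0,0,0]],
    [0,[-2,0,0],[0,0,0]]
  ]
}}

```text
clock: 15.88
eef_pos: [528.6, -9.9, 1.7]
tcp_rot: [-3.142, -0.001, 2.122]
contact_force: [-4.1, 5.8, 10.5]
opening: -0.0
```

{"op": "servo_tool", "data": {
  "rows": [
    [0,[-2,0,0],[0,0,0]],
    [0,[-2,0,0],[0,0,0]],
    [0,[-2,0,0],[0,0,0]],
    [0,[-2,0,0],[0,0,0]]
  ]
}}

```text
clock: 16.38
eef_pos: [532.8, -16.8, 1.7]
tcp_rot: [-3.141, -0.001, 2.122]
contact_force: [-3.2, 5.5, 10.0]
opening: -0.001
```

{"op": "servo_tool", "data": {
  "rows": [
    [0,[0,0,-6],[0,0,0]],
    [0,[8,0,0],[0,0,0]],
    [0,[8,0,0],[0,0,0]],
    [0,[0,0,0],[0,0,0]]
  ]
}}

```text
clock: 16.88
eef_pos: [523.9, -3.1, 7.1]
tcp_rot: [-3.141, -0.0, 2.123]
contact_force: [-0.1, -1.2, 0.0]
opening: 0.001
```

{"op": "servo_tool", "data": {
  "rows": [
    [0,[0,0,4],[0,0,0]],
    [0,[0,0,0],[0,0,0]]
  ]
}}

```text
clock: 17.12
eef_pos: [524.8, -3.6, 3.3]
tcp_rot: [3.141, -0.0, 2.122]
contact_force: [-1.1, 2.7, 6.2]
opening: -0.001
```

{"op": "servo_tool", "data": {
  "rows": [
    [0,[-1.5,0,1.2],[0,0,0]],
    [0,[-2,0,0.4],[0,0,0]],
    [0,[-2,0,0.2],[0,0,0]],
    [0,[-2,0,0],[0,0,0]]
  ]
}}

```text
clock: 17.62
eef_pos: [528.3, -9.5, 1.9]
tcp_rot: [-3.142, -0.001, 2.122]
contact_force: [-3.9, 6.3, 9.6]
opening: 0.004
```

{"op": "servo_tool", "data": {
  "rows": [
    [0,[-2,0,0],[0,0,0]],
    [0,[-2,0,0],[0,0,0]],
    [0,[-2,0,0],[0,0,0]],
    [0,[-2.5,0,0],[0,0,0]]
  ]
}}

```text
clock: 18.12
eef_pos: [532.5, -16.8, 1.8]
tcp_rot: [-3.141, -0.002, 2.122]
contact_force: [-3.1, 4.6, 10.2]
opening: 0.002
```

{"op": "servo_tool", "data": {
  "rows": [
    [0,[0,0,-6],[0,0,0]],
    [0,[8,0,0],[0,0,0]],
    [0,[7.5,0,0],[0,0,0]],
    [0,[0,0,0],[0,0,0]]
  ]
}}

```text
clock: 18.62
eef_pos: [524.2, -3.6, 7.4]
tcp_rot: [-3.141, -0.0, 2.123]
contact_force: [-0.3, -0.5, -1.0]
opening: 0.005
```

{"op": "servo_tool", "data": {
  "rows": [
    [0,[0,0,4],[0,0,0]],
    [0,[0,0,0],[0,0,0]]
  ]
}}

```text
clock: 18.88
eef_pos: [525.2, -4.0, 3.5]
tcp_rot: [3.141, -0.0, 2.122]
contact_force: [-1.3, 1.8, 6.1]
opening: -0.001
```

{"op": "servo_tool", "data": {
  "rows": [
    [0,[-1.5,0,1.3],[0,0,0]],
    [0,[-2,0,0.5],[0,0,0]],
    [0,[-2,0,0.2],[0,0,0]],
    [0,[-2,0,0],[0,0,0]]
  ]
}}

```text
clock: 19.38
eef_pos: [528.4, -10.0, 1.8]
tcp_rot: [-3.141, -0.001, 2.122]
contact_force: [-3.6, 6.2, 10.4]
opening: 0.002
```

{"op": "servo_tool", "data": {
  "rows": [
    [0,[-2,0,0],[0,0,0]],
    [0,[-2,0,0],[0,0,0]],
    [0,[-2,0,0],[0,0,0]],
    [0,[-2.5,0,0],[0,0,0]]
  ]
}}

```text
clock: 19.88
eef_pos: [532.4, -17.2, 1.8]
tcp_rot: [-3.141, -0.002, 2.122]
contact_force: [-4.5, 4.6, 10.1]
opening: 0.001
```

{"op": "servo_tool", "data": {
  "rows": [
    [0,[0,0,-6],[0,0,0]],
    [0,[8,0,0],[0,0,0]],
    [0,[8,0,0],[0,0,0]],
    [0,[0,0,0],[0,0,0]]
  ]
}}

```text
clock: 20.38
eef_pos: [524.2, -3.6, 7.3]
tcp_rot: [-3.141, -0.0, 2.123]
contact_force: [0.8, -0.1, 0.1]
opening: -0.003
```

{"op": "servo_tool", "data": {
  "rows": [
    [0,[0,0,4],[0,0,0]],
    [0,[0,0,0],[0,0,0]]
  ]
}}

```text
clock: 20.62
eef_pos: [525.1, -4.0, 3.5]
tcp_rot: [3.141, -0.0, 2.122]
contact_force: [-1.0, 1.7, 5.7]
opening: -0.003
```

{"op": "servo_tool", "data": {
  "rows": [
    [0,[-1.5,0,1.3],[0,0,0]],
    [0,[-2,0,0.5],[0,0,0]],
    [0,[-2,0,0.2],[0,0,0]],
    [0,[-2,0,0],[0,0,0]]
  ]
}}

```text
clock: 21.12
eef_pos: [528.4, -10.0, 1.9]
tcp_rot: [-3.141, -0.001, 2.122]
contact_force: [-4.3, 5.3, 10.8]
opening: 0.002
```

{"op": "servo_tool", "data": {
  "rows": [
    [0,[-2,0,0],[0,0,0]],
    [0,[-2,0,0],[0,0,0]],
    [0,[-2,0,0],[0,0,0]],
    [0,[-2.5,0,0],[0,0,0]]
  ]
}}

```text
clock: 21.62
eef_pos: [532.3, -17.2, 1.8]
tcp_rot: [-3.14, -0.002, 2.122]
contact_force: [-5.3, 5.1, 11.4]
opening: 0.006
```

{"op": "servo_tool", "data": {
  "rows": [
    [0,[0,0,-6],[0,0,0]],
    [0,[8,0,0],[0,0,0]],
    [0,[8,0,0],[0,0,0]],
    [0,[0,0,0],[0,0,0]]
  ]
}}

```text
clock: 22.12
eef_pos: [524.2, -3.6, 7.3]
tcp_rot: [-3.141, -0.0, 2.123]
contact_force: [0.3, -0.7, 0.1]
opening: -0.004
```

Run:
```python
from h import *
np.set_printoptions(precision=2,suppress=True)
old=cv2.resize(cv2.imread("pics/scene1.png"),(128,96),interpolation=cv2.INTER_AREA)[50:72,30:66].astype(float)
new=np.mean([grab_frame("scene")[190:212,235:271].astype(float) for _ in range(5)],0)
mid=np.load("avg1.npy")[45:60,10:46]
p=proj("scene",[547,-45,36]);q=proj("scene",[547-.852*10,-45-.524*10,36]);print("stud",p,"-y 10mm:",q-p)
for n,i in(("mid",mid),("new",new)):
    g=i.min(2); m=g>85; v,u=np.nonzero(m); k=(u<12)&(v<16); w=g[v[k],u[k]]-85
    print(n,k.sum(),"jaw c",235+(u[k]*w).sum()/w.sum(),190+(v[k]*w).sum()/w.sum())
o=[np.vstack([i,np.zeros((22-len(i),36,3))]) for i in(mid,new)]
c=np.hstack([cv2.resize(np.clip(i/170,0,1)**.6*255,(400,244),interpolation=cv2.INTER_CUBIC) for i in o])
cv2.imwrite("pics/c8.png",np.clip(c,0,255).astype(np.uint8))
```

```text
stud [250.56 199.96] -y 10mm: [-2.7  -0.79]
mid 26 jaw c 244.66048565121412 197.92251655629138
new 23 jaw c 244.92800470173376 198.19864825154275
```

View pics/c8.png

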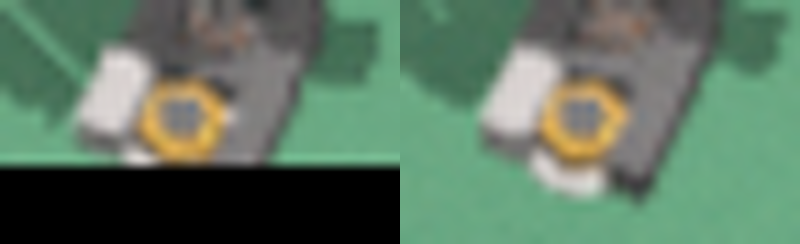

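Nut now sits against the fixed jaw, and little or no gap is visible at the moving jaw. I stroke again, watching for the drag rise that marks snug.

{"op": "servo_tool", "data": {
  "rows": [
    [0,[0,0,4],[0,0,0]],
    [0,[-1.5,0,1.3],[0,0,0]],
    [0,[-2,0,0.7],[0,0,0]],
    [0,[-2,0,0.3],[0,0,0]]
  ]
}}

```text
clock: 22.88
eef_pos: [527.4, -8.2, 1.6]
tcp_rot: [-3.141, -0.001, 2.122]
contact_force: [-3.9, 5.5, 11.2]
opening: 0.003
```

{"op": "servo_tool", "data": {
  "rows": [
    [0,[-2,0,0],[0,0,0]],
    [0,[-2,0,0],[0,0,0]]
  ]
}}

```text
clock: 23.12
eef_pos: [529.2, -11.6, 1.5]
tcp_rot: [-3.141, -0.002, 2.122]
contact_force: [-5.4, 5.7, 11.1]
opening: -0.001
```

{"op": "servo_tool", "data": {
  "rows": [
    [0,[-2,0,0],[0,0,0]],
    [0,[-2,0,0],[0,0,0]]
  ]
}}

```text
clock: 23.38
eef_pos: [531.0, -15.0, 1.5]
tcp_rot: [-3.14, -0.002, 2.122]
contact_force: [-5.1, 6.0, 11.3]
opening: 0.002
```

{"op": "servo_tool", "data": {
  "rows": [
    [0,[-1.5,0,0],[0,0,0]],
    [0,[-1,0,0],[0,0,0]]
  ]
}}

```text
clock: 23.62
eef_pos: [532.1, -17.1, 1.4]
tcp_rot: [-3.14, -0.002, 2.122]
contact_force: [-5.6, 7.4, 11.0]
opening: -0.004
```

{"op": "servo_tool", "data": {
  "rows": [
    [0,[0,0,-6],[0,0,0]],
    [0,[8,0,0],[0,0,0]],
    [0,[8,0,0],[0,0,0]],
    [0,[0,0,0],[0,0,0]]
  ]
}}

```text
clock: 24.12
eef_pos: [524.2, -3.6, 7.0]
tcp_rot: [-3.141, -0.0, 2.123]
contact_force: [-0.8, -0.6, -0.6]
opening: 0.004
```

{"op": "servo_tool", "data": {
  "rows": [
    [0,[0,0,4],[0,0,0]],
    [0,[-1.5,0,1.3],[0,0,0]],
    [0,[-2,0,0.7],[0,0,0]],
    [0,[-2,0,0.3],[0,0,0]]
  ]
}}

```text
clock: 24.62
eef_pos: [527.7, -8.3, 1.3]
tcp_rot: [3.141, -0.001, 2.122]
contact_force: [-3.8, 6.1, 10.6]
opening: -0.002
```

{"op": "servo_tool", "data": {
  "rows": [
    [0,[-2,0,0],[0,0,0]],
    [0,[-2,0,0],[0,0,0]]
  ]
}}

```text
clock: 24.88
eef_pos: [529.8, -11.7, 1.4]
tcp_rot: [3.141, -0.001, 2.122]
contact_force: [-4.3, 5.1, 11.4]
opening: -0.001
```

{"op": "servo_tool", "data": {
  "rows": [
    [0,[-2,0,0],[0,0,0]],
    [0,[-2,0,0],[0,0,0]]
  ]
}}

```text
clock: 25.12
eef_pos: [531.9, -15.1, 1.4]
tcp_rot: [3.141, -0.001, 2.122]
contact_force: [-3.8, 5.5, 12.1]
opening: -0.0
```

{"op": "servo_tool", "data": {
  "rows": [
    [0,[-1.5,0,0],[0,0,0]],
    [0,[-1,0,0],[0,0,0]]
  ]
}}

```text
clock: 25.38
eef_pos: [533.3, -17.2, 1.4]
tcp_rot: [3.141, -0.001, 2.122]
contact_force: [-3.3, 4.5, 10.4]
opening: 0.001
```

{"op": "servo_tool", "data": {
  "rows": [
    [0,[0,0,-6],[0,0,0]],
    [0,[8,0,0],[0,0,0]],
    [0,[8,0,0],[0,0,0]],
    [0,[0,0,0],[0,0,0]]
  ]
}}

```text
clock: 25.88
eef_pos: [524.1, -3.6, 6.7]
tcp_rot: [-3.141, -0.001, 2.123]
contact_force: [0.2, -0.5, -0.6]
opening: -0.001
```

{"op": "servo_tool", "data": {
  "rows": [
    [0,[0,0,4],[0,0,0]],
    [0,[-1.5,0,1.3],[0,0,0]],
    [0,[-2,0,0.9],[0,0,0]],
    [0,[-2,0,0.4],[0,0,0]]
  ]
}}

```text
clock: 26.38
eef_pos: [527.5, -8.2, 0.7]
tcp_rot: [-3.142, -0.001, 2.122]
contact_force: [-4.5, 7.4, 12.8]
opening: 0.001
```

{"op": "servo_tool", "data": {
  "rows": [
    [0,[-2,0,0],[0,0,0]],
    [0,[-2,0,0],[0,0,0]]
  ]
}}

```text
clock: 26.62
eef_pos: [529.8, -11.6, 0.9]
tcp_rot: [3.141, -0.001, 2.122]
contact_force: [-3.1, 6.0, 13.2]
opening: -0.0
```

{"op": "servo_tool", "data": {
  "rows": [
    [0,[-2,0,0],[0,0,0]],
    [0,[-2,0,0],[0,0,0]]
  ]
}}

```text
clock: 26.88
eef_pos: [531.9, -15.0, 0.9]
tcp_rot: [3.141, -0.001, 2.122]
contact_force: [-4.0, 5.6, 12.7]
opening: 0.004
```

{"op": "servo_tool", "data": {
  "rows": [
    [0,[-1.5,0,0],[0,0,0]],
    [0,[-1,0,0],[0,0,0]]
  ]
}}

```text
clock: 27.12
eef_pos: [533.2, -17.1, 0.9]
tcp_rot: [3.141, -0.001, 2.122]
contact_force: [-3.8, 5.8, 12.7]
opening: 0.0
```

{"op": "servo_tool", "data": {
  "rows": [
    [0,[0,0,-30],[0,0,0]],
    [0,[0,0,-30],[0,0,0]],
    [0,[46,-8.6,0],[0,0,0]],
    [0,[46,-8.6,0],[0,0,0]],
    [0,[46,-8.6,0],[0,0,0]],
    [0,[46,-8.6,0],[0,0,0]],
    [0,[0,0,0],[0,0,0]]
  ]
}}

```text
clock: 28.0
eef_pos: [405.4, 122.1, 60.1]
tcp_rot: [-3.14, -0.001, 2.126]
contact_force: [0.1, 0.3, -0.2]
opening: 0.003
```

Run:
```python
from h import *
from m import greenbed
np.set_printoptions(precision=2,suppress=True)
print(sense()["eef_pos"])
oT=cv2.resize(cv2.imread("pics/top1.png"),(128,96),interpolation=cv2.INTER_AREA)[22:56,60:106]
fT=np.mean([grab_frame("top").astype(float) for _ in range(4)],0)
fS=np.mean([grab_frame("scene").astype(float) for _ in range(4)],0)
np.save("fT.npy",fT);np.save("fS.npy",fS)
nT=fT[172:206,230:276]
oS=cv2.resize(cv2.imread("pics/scene1.png"),(128,96),interpolation=cv2.INTER_AREA)[45:72,28:64]; nS=fS[185:212,233:269]
g=lambda i:np.clip(np.clip(cv2.resize(i.astype(float),(400,300),interpolation=cv2.INTER_CUBIC)/190,0,1)**.7*255,0,255).astype(np.uint8)
cv2.imwrite("pics/c9.png",np.vstack([np.hstack([g(oT),g(nT)]),np.hstack([g(oS),g(nS)])]))
```

```text
[405.37 122.09  60.08]
```

View pics/c9.png

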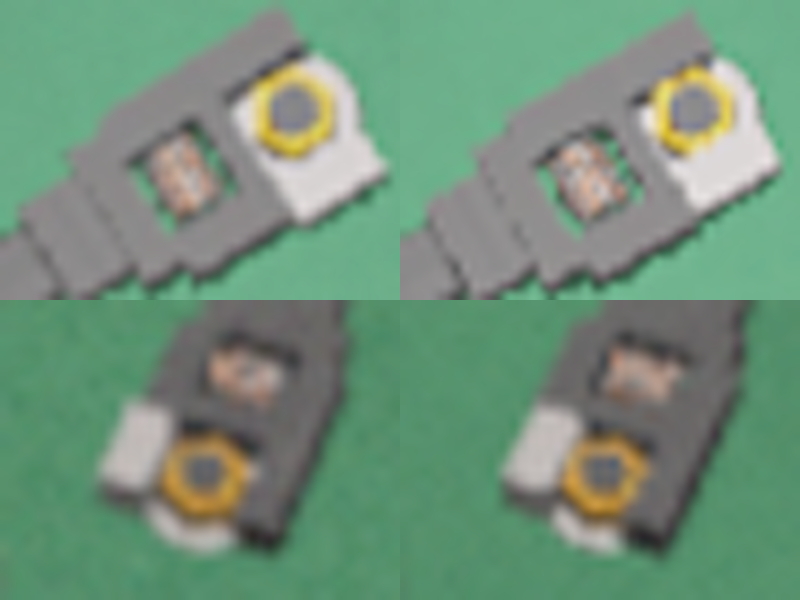

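Run:
```python
from h import *
from scipy.ndimage import map_coordinates as mc
np.set_printoptions(precision=0,suppress=True,linewidth=200)
old=np.zeros((384,512,3));old[150:246,170:298]=cv2.resize(cv2.imread("pics/top1.png"),(128,96),interpolation=cv2.INTER_AREA)
new=np.load("fT.npy"); nut=ray("top",263.5,183.9,36)[:2]
t=np.arange(-45,46,1.)
def prof(im,x,a,ch):
    d=np.array([np.cos(a),np.sin(a)]);n=np.array([-d[1],d[0]])
    uv=np.array([proj("top",[*(nut+x*d+y*n),36]) for y in t]); return mc(im[:,:,ch],[uv[:,1],uv[:,0]],order=1)
for nm,im in(("old",old),("new",new)):
  for deg in(-59.5,-58.4,-57):
    s=mc  # sum over x rows
    sat=np.mean([prof(im,x,np.radians(deg),1)-prof(im,x,np.radians(deg),2) for x in np.arange(6,14)],0)
    br=np.mean([prof(im,x,np.radians(deg),2) for x in np.arange(6,14)],0)
    th=(sat[:4].mean())/2
    i=np.where(sat<th)[0]; f=lambda k,j:t[j]+(th-sat[j])/(sat[k]-sat[j])*(t[k]-t[j])
    lo=f(i[0],i[0]-1)
    hi=f(i[-1],i[-1]+1) if i[-1]<90 else 99
    print(nm,deg,"outer jaw y",round(lo,2),"fixed outer y",round(hi,2),"D",round(hi-lo,2))
  print(br[::3])
```

```text
old -59.5 outer jaw y -32.56 fixed outer y 30.31 D 62.87Traceback (most recent call last):
  File "<stdin>", line 13, in <module>
  File "<stdin>", line 9, in prof
  File "h.py", line 8, in proj
    c=get_calibration(cam);K=np.array(c["intrinsics"]);T=np.array(c["world_to_cam"])
ValueError: time passes only in moves, steps and waits
```

```bash
sed -i 's/get_calibration(cam)/CAL(cam)/g; s/^from rig import \*/from rig import *\nimport functools\nCAL=functools.lru_cache(None)(get_calibration)/' h.py
python3 - <<'E'
from h import *
from scipy.ndimage import map_coordinates as mc
np.set_printoptions(precision=0,suppress=True,linewidth=200)
t=np.arange(-45,46,1.)
for cam,o,nutpx in(("top",(170,150),(263.5,183.9)),("scene",(205,140),(251.2,200.1))):
  old=np.zeros((384,512,3));old[o[1]:o[1]+96,o[0]:o[0]+128]=cv2.resize(cv2.imread(f"pics/{cam}1.png"),(128,96),interpolation=cv2.INTER_AREA)
  new=np.load("fT.npy" if cam=="top" else "fS.npy"); nut=ray(cam,*nutpx,36)[:2]
  for nm,im in(("old",old),("new",new)):
   for deg in(-60.4,-58.4,-56.4):
    a=np.radians(deg);d=np.array([np.cos(a),np.sin(a)]);n=np.array([-d[1],d[0]]);P=[]
    for x in range(6,14):
      uv=np.array([proj(cam,[*(nut+x*d+y*n),36]) for y in t]); P.append([mc(im[:,:,c],[uv[:,1],uv[:,0]],order=1) for c in range(3)])
    b,g,r=np.mean(P,0); sat=g-r; th=sat[:4].mean()/2
    i=np.where(sat<th)[0]; f=lambda k,j:t[j]+(th-sat[j])/(sat[k]-sat[j])*(t[k]-t[j])
    lo=f(i[0],i[0]-1); hi=f(i[-1],i[-1]+1) if i[-1]<90 else 99
    print(cam,nm,deg,"outer jaw y",round(lo,2),"fixed outer y",round(hi,2),"D",round(hi-lo,2))
   print(r[::3])
E
```

```text
top old -60.4 outer jaw y -32.49 fixed outer y 30.29 D 62.78
top old -58.4 outer jaw y -32.64 fixed outer y 30.31 D 62.95
top old -56.4 outer jaw y -32.71 fixed outer y 30.24 D 62.95
[ 55.  55.  56.  51.  54. 104. 134. 135. 139. 136. 135. 138. 141. 142. 142. 141. 144. 148. 137.  75.  51.  76.  80.  80.  79.  69.  57.  55.  55.  54.  54.]
top new -60.4 outer jaw y -30.02 fixed outer y 27.15 D 57.17
top new -58.4 outer jaw y -30.07 fixed outer y 26.87 D 56.94
top new -56.4 outer jaw y -30.0 fixed outer y 26.61 D 56.62
[ 58.  58.  58.  58.  55.  62. 117. 142. 145. 148. 150. 149. 146. 147. 147. 146. 150. 147. 104.  73.  82.  84.  84.  82.  69.  57.  58.  59.  58.  57.  56.]
scene old -60.4 outer jaw y -32.41 fixed outer y 31.31 D 63.72
scene old -58.4 outer jaw y -32.53 fixed outer y 30.88 D 63.41
scene old -56.4 outer jaw y -32.62 fixed outer y 30.53 D 63.15
[ 41.  41.  40.  46.  66.  89. 100. 106. 103.  86.  71.  74. 100. 101.  99. 102. 102. 103.  99.  74.  56.  48.  48.  46.  35.  30.  35.  38.  40.  42.  40.]
scene new -60.4 outer jaw y -30.91 fixed outer y 28.79 D 59.69
scene new -58.4 outer jaw y -31.13 fixed outer y 28.52 D 59.65
scene new -56.4 outer jaw y -31.33 fixed outer y 28.28 D 59.61
[ 39.  40.  39.  39.  51.  78.  98. 109. 110. 100.  83.  76. 102. 103. 101. 104. 102. 102.  86.  61.  52.  52.  52.  39.  30.  34.  37.  39.  40.  40.  39.]
```

Measured jaw travel is about 6.0 mm (top camera) or 3.8 mm (scene, less reliable), so roughly snug. A gentle push on the handle should show free play if it isn't. I lower the fingers beside the handle end.

{"op": "servo_tool", "data": {
  "rows": [
    [0,[0,0,25],[0,0,0]],
    [0,[0,0,25],[0,0,0]],
    [0,[0,0,24],[0,0,0]],
    [0,[0,4,0],[0,0,0]],
    [0,[0,0,0],[0,0,0]]
  ]
}}

```text
clock: 29.02
eef_pos: [411.9, 123.1, -13.1]
tcp_rot: [3.141, 0.0, 2.122]
contact_force: [0.6, -0.5, 0.1]
opening: 0.002
```

{"op": "servo_tool", "data": {
  "rows": [
    [0,[0,3,0],[0,0,0]],
    [0,[0,0,0],[0,0,0]]
  ]
}}

```text
clock: 29.28
eef_pos: [414.4, 124.8, -12.9]
tcp_rot: [3.14, 0.0, 2.123]
contact_force: [-0.1, -0.1, -0.5]
opening: 0.002
```

{"op": "servo_tool", "data": {
  "rows": [
    [0,[0,3,0],[0,0,0]],
    [0,[0,0,0],[0,0,0]]
  ]
}}

```text
clock: 29.52
eef_pos: [416.5, 126.3, -13.4]
tcp_rot: [3.141, 0.0, 2.123]
contact_force: [0.4, -0.2, 0.6]
opening: 0.001
```

{"op": "servo_tool", "data": {
  "rows": [
    [0,[0,3,0],[0,0,0]],
    [0,[0,0,0],[0,0,0]]
  ]
}}

```text
clock: 29.78
eef_pos: [418.9, 127.8, -13.6]
tcp_rot: [3.141, 0.0, 2.123]
contact_force: [-1.1, 0.2, -0.4]
opening: -0.002
```

{"op": "servo_tool", "data": {
  "rows": [
    [0,[0,2,0],[0,0,0]],
    [0,[0,0,0],[0,0,0]]
  ]
}}

```text
clock: 30.02
eef_pos: [420.5, 128.8, -13.6]
tcp_rot: [3.141, 0.0, 2.123]
contact_force: [-0.1, 1.3, 0.7]
opening: 0.0
```

{"op": "servo_tool", "data": {
  "rows": [
    [0,[0,2,0],[0,0,0]],
    [0,[0,0,0],[0,0,0]]
  ]
}}

```text
clock: 30.28
eef_pos: [421.9, 129.8, -13.7]
tcp_rot: [-3.141, -0.0, 2.123]
contact_force: [0.1, -0.0, 0.1]
opening: 0.004
```

{"op": "servo_tool", "data": {
  "rows": [
    [0,[0,2,0],[0,0,0]],
    [0,[0,0,0],[0,0,0]]
  ]
}}

```text
clock: 30.52
eef_pos: [423.2, 130.7, -13.7]
tcp_rot: [-3.141, -0.0, 2.123]
contact_force: [-2.9, -1.7, 0.8]
opening: -0.004
```

{"op": "servo_tool", "data": {
  "rows": [
    [0,[0,2,0],[0,0,0]],
    [0,[0,0,0],[0,0,0]]
  ]
}}

```text
clock: 30.78
eef_pos: [425.3, 131.9, -13.7]
tcp_rot: [-3.141, -0.0, 2.123]
contact_force: [-2.7, -1.0, -0.1]
opening: -0.001
```

The handle resists straight away at about 3 N, with no free play, so the jaw is snug. I follow the arc clockwise.

{"op": "servo_tool", "data": {
  "rows": [
    [0,[-0.1,3,0],[0,0,0.8]],
    [0,[-0.1,4,0],[0,0,1.1]],
    [0,[-0.1,4,0],[0,0,1.1]],
    [0,[-0.1,4,0],[0,0,1.1]]
  ]
}}

```text
clock: 31.28
eef_pos: [438.9, 139.3, -13.6]
tcp_rot: [3.141, -0.0, 2.05]
contact_force: [-4.4, 2.0, 0.0]
opening: 0.001
```

{"op": "servo_tool", "data": {
  "rows": [
    [0,[-0.1,4,0],[0,0,1.1]],
    [0,[-0.1,4,0],[0,0,1.1]],
    [0,[-0.1,4,0],[0,0,1.1]],
    [0,[-0.1,4,0],[0,0,1.1]]
  ]
}}

```text
clock: 31.78
eef_pos: [453.4, 145.8, -13.6]
tcp_rot: [3.142, -0.0, 1.973]
contact_force: [-3.0, 1.2, -0.1]
opening: -0.003
```

{"op": "servo_tool", "data": {
  "rows": [
    [0,[-0.1,4,0],[0,0,1.1]],
    [0,[-0.1,4,0],[0,0,1.1]],
    [0,[-0.1,4,0],[0,0,1.1]],
    [0,[-0.1,4,0],[0,0,1.1]]
  ]
}}

```text
clock: 32.28
eef_pos: [468.5, 151.3, -13.6]
tcp_rot: [3.142, -0.0, 1.896]
contact_force: [-4.4, 0.8, 1.7]
opening: -0.002
```

```bash
cat > gap.py <<'E'
from h import *
import sys
from scipy.ndimage import map_coordinates as mc
t=np.arange(-45,46,1.)
for cam,nutpx in(("top",(263.5,183.9)),("scene",(251.2,200.1))):
  im=np.mean([grab_frame(cam).astype(float) for _ in range(3)],0); nut=ray(cam,*nutpx,36)[:2]
  for deg in map(float,sys.argv[1:]):
    a=np.radians(deg);d=np.array([np.cos(a),np.sin(a)]);n=np.array([-d[1],d[0]]);P=[]
    for x in range(6,14):
      uv=np.array([proj(cam,[*(nut+x*d+y*n),36]) for y in t]); P.append([mc(im[:,:,c],[uv[:,1],uv[:,0]],order=1) for c in range(3)])
    b,g,r=np.mean(P,0); sat=g-r; th=sat[:4].mean()/2
    i=np.where(sat<th)[0]; f=lambda k,j:t[j]+(th-sat[j])/(sat[k]-sat[j])*(t[k]-t[j])
    lo=f(i[0],i[0]-1); hi=f(i[-1],i[-1]+1) if i[-1]<90 else 99
    print(cam,deg,"outer jaw y",round(lo,2),"fixed outer y",round(hi,2),"D",round(hi-lo,2))
  for nm in("wrench",):
    for r in trace(cam,nm)[:1]:
      v,u=np.nonzero(r["mask"]); P=np.array([ray(cam,a,b,34)[:2] for a,b in zip(u,v)]);c=P.mean(0);dd=np.linalg.svd(P-c,full_matrices=False)[2][0]
      print("wrench axis",np.degrees(np.arctan2(dd[1],dd[0])),c,r["conf"])
E
python3 gap.py -74 -72 -70
```

```text
top -74.0 outer jaw y -31.36 fixed outer y 27.11 D 58.47
top -72.0 outer jaw y -31.37 fixed outer y 26.9 D 58.27
top -70.0 outer jaw y -31.12 fixed outer y 26.69 D 57.81
wrench axis -75.2930532176872 [525.38629838  29.47028698] 0.68
scene -74.0 outer jaw y -30.68 fixed outer y 30.41 D 61.09
scene -72.0 outer jaw y -30.89 fixed outer y 30.12 D 61.02
scene -70.0 outer jaw y -31.09 fixed outer y 29.88 D 60.97
wrench axis -75.60972834628782 [527.25491444  35.5590213 ] 0.7
```

Readings disagree on how tight it is (top D 58.3, up from 57). While the nut is still under 0.3 rad, I go back and add a few more strokes to be sure.

{"op": "servo_tool", "data": {
  "rows": [
    [0,[0,-10,0],[0,0,0]],
    [0,[0,0,-25],[0,0,0]],
    [0,[0,0,-25],[0,0,0]],
    [0,[0,0,0],[0,0,0]]
  ]
}}

```text
clock: 33.17
eef_pos: [459.6, 148.2, 37.8]
tcp_rot: [3.138, 0.0, 1.897]
contact_force: [0.0, -0.2, -0.7]
opening: -0.002
```

```bash
python3 gap.py -76 -74.5 -73; python3 -c "
from h import *
np.set_printoptions(precision=1,suppress=True)
print(sense()['eef_pos']);plan([534.1,-3.3,11],105.5,5)"
```

```text
top -76.0 outer jaw y -31.13 fixed outer y 27.29 D 58.42
top -74.5 outer jaw y -31.31 fixed outer y 27.16 D 58.47
top -73.0 outer jaw y -31.38 fixed outer y 27.02 D 58.4
wrench axis -75.22312395404312 [525.5774635   28.27381507] 0.76
scene -76.0 outer jaw y -30.52 fixed outer y 30.61 D 61.13
scene -74.5 outer jaw y -30.69 fixed outer y 30.34 D 61.03
scene -73.0 outer jaw y -30.85 fixed outer y 30.1 D 60.96
wrench axis -74.62201481606937 [527.9425644   33.15737102] 0.73
[458.3 147.8  35.8]
[[0,[-33.5,4.7,4.9],[0.0,0.0,0.6]],[0,[-33.4,5.0,5.0],[0.0,0.0,0.6]],[0,[-33.4,5.4,4.9],[0.0,0.0,0.6]],[0,[-33.3,5.7,5.0],[0.0,0.0,0.6]],[0,[-33.3,6.0,4.9],[0.0,0.0,0.6]]]
end [534.   -3.3  11. ] [-179.9    0.   105.7]
```

{"op": "servo_tool", "data": {
  "rows": [
    [0,[-33.5,4.7,4.9],[0,0,0.6]],
    [0,[-33.4,5.0,5.0],[0,0,0.6]],
    [0,[-33.4,5.4,4.9],[0,0,0.6]],
    [0,[-33.3,5.7,5.0],[0,0,0.6]],
    [0,[-33.3,6.0,4.9],[0,0,0.6]],
    [0,[0,0,3],[0,0,0]],
    [0,[0,0,0],[0,0,0]]
  ]
}}

```text
clock: 34.45
eef_pos: [533.6, -2.9, 8.1]
tcp_rot: [-3.14, -0.001, 1.845]
contact_force: [0.6, 0.3, 0.5]
opening: -0.001
```

{"op": "servo_tool", "data": {
  "rows": [
    [0,[0,0,3],[0,0,0]],
    [0,[0,0,0],[0,0,0]]
  ]
}}

```text
clock: 34.7
eef_pos: [534.1, -2.5, 5.5]
tcp_rot: [-3.141, -0.0, 1.846]
contact_force: [-0.2, 0.4, 0.3]
opening: -0.002
```

{"op": "servo_tool", "data": {
  "rows": [
    [0,[0,0,2.5],[0,0,0]],
    [0,[0,0,0],[0,0,0]]
  ]
}}

```text
clock: 34.95
eef_pos: [534.5, -2.6, 3.4]
tcp_rot: [3.141, -0.0, 1.845]
contact_force: [-1.6, 2.9, 5.7]
opening: 0.004
```

{"op": "servo_tool", "data": {
  "rows": [
    [0,[-1.5,0,0.9],[0,0,0]],
    [0,[-2,0,0.4],[0,0,0]],
    [0,[-2,0,0],[0,0,0]]
  ]
}}

```text
clock: 35.33
eef_pos: [536.3, -7.7, 2.5]
tcp_rot: [3.141, -0.001, 1.845]
contact_force: [-1.7, 4.9, 8.6]
opening: 0.001
```

{"op": "servo_tool", "data": {
  "rows": [
    [0,[-2,0,0],[0,0,0]],
    [0,[-2,0,0],[0,0,0]]
  ]
}}

```text
clock: 35.58
eef_pos: [537.5, -11.5, 2.5]
tcp_rot: [3.141, -0.001, 1.845]
contact_force: [-1.4, 4.9, 9.1]
opening: -0.002
```

{"op": "servo_tool", "data": {
  "rows": [
    [0,[-2,0,0],[0,0,0]],
    [0,[-2,0,0],[0,0,0]]
  ]
}}

```text
clock: 35.83
eef_pos: [538.6, -15.4, 2.5]
tcp_rot: [3.14, -0.001, 1.845]
contact_force: [-0.9, 3.6, 7.4]
opening: 0.004
```

{"op": "servo_tool", "data": {
  "rows": [
    [0,[0,0,-6],[0,0,0]],
    [0,[7,0,0],[0,0,0]],
    [0,[6,0,0],[0,0,0]],
    [0,[0,0,4],[0,0,0]],
    [0,[0,0,0],[0,0,0]]
  ]
}}

```text
clock: 36.45
eef_pos: [534.5, -3.2, 3.7]
tcp_rot: [-3.141, -0.0, 1.845]
contact_force: [-1.9, 2.3, 4.8]
opening: -0.001
```

{"op": "servo_tool", "data": {
  "rows": [
    [0,[0,0,2],[0,0,0]],
    [0,[0,0,1.1],[0,0,0]],
    [0,[0,0,0.7],[0,0,0]],
    [0,[0,0,0],[0,0,0]]
  ]
}}

```text
clock: 36.95
eef_pos: [534.6, -3.2, 0.7]
tcp_rot: [-3.142, -0.001, 1.845]
contact_force: [-4.2, 4.4, 13.5]
opening: -0.004
```

{"op": "servo_tool", "data": {
  "rows": [
    [0,[-1,0,0],[0,0,0]],
    [0,[-1,0,0],[0,0,0]]
  ]
}}

```text
clock: 37.2
eef_pos: [535.0, -4.7, 0.7]
tcp_rot: [-3.141, -0.001, 1.844]
contact_force: [-4.2, 8.7, 13.1]
opening: 0.002
```

{"op": "servo_tool", "data": {
  "rows": [
    [0,[-2,0,0],[0,0,0]],
    [0,[-2,0,0],[0,0,0]]
  ]
}}

```text
clock: 37.45
eef_pos: [535.9, -8.3, 0.7]
tcp_rot: [-3.141, -0.002, 1.844]
contact_force: [-4.3, 10.1, 14.2]
opening: 0.003
```

{"op": "servo_tool", "data": {
  "rows": [
    [0,[-2,0,0],[0,0,0]],
    [0,[-2,0,0],[0,0,0]]
  ]
}}

```text
clock: 37.7
eef_pos: [537.5, -12.5, 0.8]
tcp_rot: [3.141, -0.001, 1.845]
contact_force: [-3.1, 7.3, 13.2]
opening: -0.001
```

{"op": "servo_tool", "data": {
  "rows": [
    [0,[-1,0,0],[0,0,0]],
    [0,[0,0,0],[0,0,0]]
  ]
}}

```text
clock: 37.95
eef_pos: [538.0, -13.7, 0.8]
tcp_rot: [3.141, -0.001, 1.845]
contact_force: [-3.3, 4.3, 13.2]
opening: -0.004
```

Drag peaked at about 11 N and then slipped, so the worm is stalled and the jaw is bearing on the nut. Back to the handle.

{"op": "servo_tool", "data": {
  "rows": [
    [0,[0,0,-18],[0,0,0]],
    [0,[0,0,-18],[0,0,0]],
    [0,[0,0,0],[0,0,0]]
  ]
}}

```text
clock: 38.33
eef_pos: [539.1, -14.5, 38.0]
tcp_rot: [3.138, 0.001, 1.845]
contact_force: [-1.0, -0.4, -0.0]
opening: 0.005
```

```bash
python3 gap.py -76 -74.5; python3 -c "
from h import *
np.set_printoptions(precision=1,suppress=True)
print(sense()['eef_pos']);plan([456,147,38],108.6,4)"
```

```text
top -76.0 outer jaw y -28.7 fixed outer y 99 D 127.7
top -74.5 outer jaw y -29.15 fixed outer y 99 D 128.15
wrench axis -174.65950244960723 [487.95351201 171.53743095] 0.55
scene -76.0 outer jaw y -30.81 fixed outer y 28.79 D 59.6
scene -74.5 outer jaw y -30.81 fixed outer y 28.58 D 59.39
wrench axis -73.6341724536798 [529.39803411  33.65301543] 0.66
[537.3 -14.3  35.7]
[[0,[44.3,-8.6,-0.6],[0.0,0.0,-0.7]],[0,[44.4,-8.1,-0.6],[0.0,0.0,-0.7]],[0,[44.5,-7.6,-0.5],[0.0,0.0,-0.7]],[0,[44.6,-7.0,-0.6],[0.0,0.0,-0.7]]]
end [456. 147.  38.] [-180.    -0.   108.5]
```

{"op": "servo_tool", "data": {
  "rows": [
    [0,[44.3,-8.6,0],[0,0,-0.7]],
    [0,[44.4,-8.1,0],[0,0,-0.7]],
    [0,[44.5,-7.6,0],[0,0,-0.7]],
    [0,[44.6,-7.0,0],[0,0,-0.7]],
    [0,[0,0,0],[0,0,0]],
    [0,[0,0,25],[0,0,0]],
    [0,[0,0,25],[0,0,0]],
    [0,[0,0,0],[0,0,0]]
  ]
}}

```text
clock: 39.72
eef_pos: [455.3, 146.0, -15.3]
tcp_rot: [-3.138, 0.0, 1.893]
contact_force: [-0.0, 0.3, -0.0]
opening: -0.005
```

{"op": "servo_tool", "data": {
  "rows": [
    [0,[0,4,0],[0,0,0]],
    [0,[0,3,0],[0,0,0]],
    [0,[0,0,0],[0,0,0]]
  ]
}}

```text
clock: 40.1
eef_pos: [464.1, 149.4, -13.2]
tcp_rot: [3.14, 0.0, 1.894]
contact_force: [-0.5, -0.2, 0.4]
opening: 0.002
```

{"op": "servo_tool", "data": {
  "rows": [
    [0,[0,2,0],[0,0,0]],
    [0,[0,2,0],[0,0,0]],
    [0,[0,0,0],[0,0,0]]
  ]
}}

```text
clock: 40.48
eef_pos: [467.0, 150.6, -13.9]
tcp_rot: [3.141, 0.0, 1.894]
contact_force: [0.4, -0.5, 0.3]
opening: -0.0
```

{"op": "servo_tool", "data": {
  "rows": [
    [0,[0,2,0],[0,0,0]],
    [0,[0,2,0],[0,0,0]]
  ]
}}

```text
clock: 40.72
eef_pos: [469.5, 151.4, -14.2]
tcp_rot: [-3.139, -0.0, 1.894]
contact_force: [-3.9, -0.6, 2.0]
opening: 0.0
```

{"op": "servo_tool", "data": {
  "rows": [
    [0,[-0.1,4,0],[0,0,1.1]],
    [0,[-0.1,4,0],[0,0,1.1]],
    [0,[-0.1,4,0],[0,0,1.1]],
    [0,[-0.1,4,0],[0,0,1.1]],
    [0,[-0.1,4,0],[0,0,1.1]],
    [0,[-0.1,4,0],[0,0,1.1]]
  ]
}}

```text
clock: 41.48
eef_pos: [494.2, 157.8, -13.9]
tcp_rot: [3.141, -0.0, 1.777]
contact_force: [-3.1, 2.4, 0.0]
opening: -0.0
```

{"op": "servo_tool", "data": {
  "rows": [
    [0,[-0.1,4,0],[0,0,1.1]],
    [0,[-0.1,4,0],[0,0,1.1]],
    [0,[-0.1,4,0],[0,0,1.1]],
    [0,[-0.1,4,0],[0,0,1.1]],
    [0,[-0.1,4,0],[0,0,1.1]],
    [0,[-0.1,4,0],[0,0,1.1]]
  ]
}}

```text
clock: 42.22
eef_pos: [517.9, 161.0, -13.9]
tcp_rot: [3.142, -0.0, 1.662]
contact_force: [-3.0, 2.1, 0.8]
opening: -0.0
```

{"op": "servo_tool", "data": {
  "rows": [
    [0,[-0.1,4,0],[0,0,1.1]],
    [0,[-0.1,4,0],[0,0,1.1]],
    [0,[-0.1,4,0],[0,0,1.1]],
    [0,[-0.1,4,0],[0,0,1.1]],
    [0,[-0.1,4,0],[0,0,1.1]],
    [0,[-0.1,4,0],[0,0,1.1]]
  ]
}}

```text
clock: 42.98
eef_pos: [541.9, 161.4, -13.9]
tcp_rot: [3.141, -0.0, 1.547]
contact_force: [-2.9, 2.9, -0.2]
opening: -0.004
```

{"op": "servo_tool", "data": {
  "rows": [
    [0,[0,2,0],[0,0,0.5]],
    [0,[0,2,0],[0,0,0.5]],
    [0,[0,2,0],[0,0,0.5]],
    [0,[0,2,0],[0,0,0.5]]
  ]
}}

```text
clock: 43.48
eef_pos: [549.7, 161.1, -13.9]
tcp_rot: [3.142, -0.0, 1.513]
contact_force: [-3.0, 3.7, 0.0]
opening: -0.002
```

{"op": "servo_tool", "data": {
  "rows": [
    [0,[0,1,0],[0,0,0.3]],
    [0,[0,1,0],[0,0,0.3]]
  ]
}}

```text
clock: 43.72
eef_pos: [551.6, 161.0, -13.9]
tcp_rot: [-3.142, -0.0, 1.503]
contact_force: [-2.8, 3.2, 1.0]
opening: -0.003
```

{"op": "servo_tool", "data": {
  "rows": [
    [0,[0,1,0],[0,0,0.3]],
    [0,[0,1,0],[0,0,0.3]]
  ]
}}

```text
clock: 43.98
eef_pos: [553.7, 160.9, -13.9]
tcp_rot: [3.142, -0.0, 1.492]
contact_force: [-2.4, 3.0, 0.3]
opening: -0.004
```

{"op": "servo_tool", "data": {
  "rows": [
    [0,[0,1,0],[0,0,0.3]],
    [0,[0,1,0],[0,0,0.3]],
    [0,[0,1,0],[0,0,0.3]]
  ]
}}

```text
clock: 44.35
eef_pos: [556.7, 160.6, -13.9]
tcp_rot: [3.142, -0.0, 1.476]
contact_force: [-3.5, 3.0, 0.2]
opening: -0.003
```

{"op": "servo_tool", "data": {
  "rows": [
    [0,[0,1,0],[0,0,0.3]],
    [0,[0,1,0],[0,0,0.3]]
  ]
}}

```text
clock: 44.6
eef_pos: [558.7, 160.4, -13.9]
tcp_rot: [3.142, -0.0, 1.466]
contact_force: [-2.2, 2.1, 0.4]
opening: 0.003
```

{"op": "servo_tool", "data": {
  "rows": [
    [0,[0,1,0],[0,0,0.3]],
    [0,[0,1,0],[0,0,0.3]]
  ]
}}

```text
clock: 44.85
eef_pos: [560.6, 160.2, -13.9]
tcp_rot: [-3.142, -0.0, 1.455]
contact_force: [-3.2, 3.6, 0.3]
opening: -0.001
```

{"op": "servo_tool", "data": {
  "rows": [
    [0,[0,1,0],[0,0,0.3]],
    [0,[0,1,0],[0,0,0.3]]
  ]
}}

```text
clock: 45.1
eef_pos: [562.6, 159.9, -13.9]
tcp_rot: [-3.142, 0.0, 1.445]
contact_force: [-2.4, 4.1, 0.2]
opening: -0.004
```

{"op": "servo_tool", "data": {
  "rows": [
    [0,[0,1,0],[0,0,0.3]],
    [0,[0,1,0],[0,0,0.3]]
  ]
}}

```text
clock: 45.35
eef_pos: [564.6, 159.7, -13.9]
tcp_rot: [3.142, -0.0, 1.435]
contact_force: [-2.1, 3.6, 0.8]
opening: 0.001
```

{"op": "servo_tool", "data": {
  "rows": [
    [0,[0,1,0],[0,0,0.3]],
    [0,[0,1,0],[0,0,0.3]]
  ]
}}

```text
clock: 45.6
eef_pos: [566.6, 159.5, -13.9]
tcp_rot: [-3.142, -0.0, 1.424]
contact_force: [-1.7, 4.4, 1.4]
opening: -0.003
```

{"op": "servo_tool", "data": {
  "rows": [
    [0,[0.4,1,0],[0,0,0.3]],
    [0,[0.4,1,0],[0,0,0.3]]
  ]
}}

```text
clock: 45.85
eef_pos: [568.1, 159.6, -14.0]
tcp_rot: [-3.141, 0.001, 1.414]
contact_force: [-5.1, 1.3, 1.7]
opening: -0.0
```

{"op": "servo_tool", "data": {
  "rows": [
    [0,[0.3,1,0],[0,0,0.3]],
    [0,[0.3,1,0],[0,0,0.3]]
  ]
}}

```text
clock: 46.1
eef_pos: [569.6, 159.6, -14.2]
tcp_rot: [-3.14, 0.001, 1.403]
contact_force: [-5.9, -0.4, 2.2]
opening: 0.001
```

{"op": "servo_tool", "data": {
  "rows": [
    [0,[0.2,1,0],[0,0,0.3]],
    [0,[0.2,1,0],[0,0,0.3]]
  ]
}}

```text
clock: 46.35
eef_pos: [571.1, 159.5, -14.3]
tcp_rot: [-3.139, 0.002, 1.393]
contact_force: [-7.8, 0.1, 2.8]
opening: -0.004
```

Force climbs steadily to 7.8 N and the tool lags behind its command, so the nut is on its stop. I hold briefly, ease off, and retreat.

{"op": "servo_tool", "data": {
  "rows": [
    [0,[0,0,0],[0,0,0]],
    [0,[0,0,0],[0,0,0]]
  ]
}}

```text
clock: 46.6
eef_pos: [571.2, 159.5, -14.3]
tcp_rot: [-3.139, 0.002, 1.393]
contact_force: [-7.1, -1.3, 2.9]
opening: 0.001
```

{"op": "servo_tool", "data": {
  "rows": [
    [0,[0,-2,0],[0,0,0]],
    [0,[0,-3,0],[0,0,0]],
    [0,[0,-10,0],[0,0,0]],
    [0,[0,0,0],[0,0,0]]
  ]
}}

```text
clock: 47.1
eef_pos: [557.4, 163.1, -13.8]
tcp_rot: [3.141, -0.0, 1.393]
contact_force: [0.1, -0.2, 0.4]
opening: 0.001
```

```bash
python3 gap.py -104 -101 -98; python3 -c "
from h import *
print(sense())"
```

```text
top -104.0 outer jaw y -31.2 fixed outer y 27.13 D 58.33
top -101.0 outer jaw y -31.59 fixed outer y 26.7 D 58.29
top -98.0 outer jaw y -31.47 fixed outer y 26.22 D 57.68
wrench axis -103.55043899559172 [562.35561984  29.20411728] 0.67
scene -104.0 outer jaw y -30.45 fixed outer y 33.17 D 63.63
scene -101.0 outer jaw y -30.77 fixed outer y 32.64 D 63.41
scene -98.0 outer jaw y -31.02 fixed outer y 32.27 D 63.29
wrench axis -102.65456686787081 [569.98571062  40.23780115] 0.84
{'clock': 47.5, 'qpos': array([ 2.81417138e-01,  5.60853966e-01,  1.86744297e+00, -2.52368468e-05,
        7.13025595e-01,  4.59230996e-01]), 'qvel': array([-0.00029315, -0.00109702,  0.00312916,  0.00162838,  0.00054131,
        0.0003538 ]), 'joint_efforts': array([ 2.05885438e-02, -6.27630043e+01, -2.23295313e+01,  7.25463269e-05,
       -4.57379676e-03, -2.62023095e-04]), 'eef_pos': array([558.18798469, 162.92110197, -13.90486817]), 'tcp_rot': array([ 3.14134320e+00, -1.04931740e-04,  1.39300157e+00]), 'contact_force': array([-0.47420384, -0.47638642, -0.83882415]), 'wrist_torque': array([ 0.03051139,  0.00437259, -0.02742994]), 'opening': 0.00261252616657416}
```

The nut is at its stop: wrench axis about −103°, roughly 0.75 rad turned. The push came close to the jaw's slip limit, so with 24 s left I make one light check stroke on the worm.

{"op": "servo_tool", "data": {
  "rows": [
    [0,[0,0,-25],[0,0,0]],
    [0,[0,0,-25],[0,0,0]],
    [0,[0,0,0],[0,0,0]]
  ]
}}

```text
clock: 47.88
eef_pos: [559.5, 163.3, 37.8]
tcp_rot: [3.138, -0.002, 1.393]
contact_force: [-0.3, -0.5, -0.1]
opening: -0.0
```

```bash
python3 -c "
from h import *
np.set_printoptions(precision=1,suppress=True)
print(sense()['eef_pos']);plan([555.3,-2,10],77,4)"
```

```text
[559.5 163.3  37.8]
[[0,[-40.9,6.2,6.9],[0.0,0.0,0.7]],[0,[-40.8,6.8,6.9],[0.0,0.0,0.7]],[0,[-40.7,7.2,6.9],[0.0,0.0,0.7]],[0,[-40.6,7.8,6.9],[0.0,0.0,0.7]]]
end [555.3  -2.   10. ] [179.8  -0.1  77. ]
```

{"op": "servo_tool", "data": {
  "rows": [
    [0,[-40.9,6.2,6.9],[0,0,0.7]],
    [0,[-40.8,6.8,6.9],[0,0,0.7]],
    [0,[-40.7,7.2,6.9],[0,0,0.7]],
    [0,[-40.6,7.8,6.9],[0,0,0.7]],
    [0,[0,0,0],[0,0,0]],
    [0,[0,0,0],[0,0,0]]
  ]
}}

```text
clock: 48.62
eef_pos: [553.4, -2.2, 7.9]
tcp_rot: [-3.141, -0.0, 1.344]
contact_force: [0.3, 0.5, -0.4]
opening: -0.0
```

{"op": "servo_tool", "data": {
  "rows": [
    [0,[0,0,3],[0,0,0]],
    [0,[0,0,1],[0,0,0]],
    [0,[0,0,0],[0,0,0]]
  ]
}}

```text
clock: 49.0
eef_pos: [553.8, -1.7, 4.6]
tcp_rot: [3.141, -0.0, 1.345]
contact_force: [0.2, 0.9, 3.2]
opening: 0.002
```

{"op": "servo_tool", "data": {
  "rows": [
    [0,[0,0,1.2],[0,0,0]],
    [0,[-1,0,1],[0,0,0]],
    [0,[-1.5,0,0.6],[0,0,0]]
  ]
}}

```text
clock: 49.38
eef_pos: [554.0, -4.2, 2.3]
tcp_rot: [3.14, -0.001, 1.344]
contact_force: [-0.0, 4.9, 9.8]
opening: -0.002
```

{"op": "servo_tool", "data": {
  "rows": [
    [0,[-2,0,0.3],[0,0,0]],
    [0,[-2,0,0],[0,0,0]]
  ]
}}

```text
clock: 49.62
eef_pos: [553.7, -8.1, 2.3]
tcp_rot: [3.139, -0.001, 1.344]
contact_force: [0.9, 5.3, 8.7]
opening: 0.002
```

{"op": "servo_tool", "data": {
  "rows": [
    [0,[-2,0,0],[0,0,0]],
    [0,[-2,0,0],[0,0,0]]
  ]
}}

```text
clock: 49.88
eef_pos: [553.0, -12.0, 2.4]
tcp_rot: [3.139, -0.001, 1.344]
contact_force: [1.7, 6.8, 9.3]
opening: 0.001
```

{"op": "servo_tool", "data": {
  "rows": [
    [0,[-1.5,0,0],[0,0,0]],
    [0,[0,0,0],[0,0,0]]
  ]
}}

```text
clock: 50.12
eef_pos: [552.6, -13.7, 2.4]
tcp_rot: [3.139, -0.001, 1.344]
contact_force: [0.7, 4.4, 8.7]
opening: -0.002
```

{"op": "servo_tool", "data": {
  "rows": [
    [0,[0,0,-6],[0,0,0]],
    [0,[6,0,0],[0,0,0]],
    [0,[5,0,0],[0,0,0]],
    [0,[0,0,4],[0,0,0]],
    [0,[0,0,1.5],[0,0,0]],
    [0,[0,0,1],[0,0,0]]
  ]
}}

```text
clock: 50.88
eef_pos: [553.8, -2.9, 1.3]
tcp_rot: [3.141, -0.001, 1.344]
contact_force: [-1.9, 3.2, 12.4]
opening: 0.001
```

{"op": "servo_tool", "data": {
  "rows": [
    [0,[-1,0,0.4],[0,0,0]],
    [0,[-2,0,0.2],[0,0,0]],
    [0,[-2,0,0],[0,0,0]]
  ]
}}

```text
clock: 51.25
eef_pos: [553.8, -7.3, 1.1]
tcp_rot: [3.139, -0.002, 1.344]
contact_force: [0.3, 9.6, 11.9]
opening: 0.0
```

{"op": "servo_tool", "data": {
  "rows": [
    [0,[-2,0,0],[0,0,0]],
    [0,[-2,0,0],[0,0,0]]
  ]
}}

```text
clock: 51.5
eef_pos: [553.3, -11.2, 1.3]
tcp_rot: [3.139, -0.002, 1.344]
contact_force: [1.6, 8.1, 12.1]
opening: -0.0
```

{"op": "servo_tool", "data": {
  "rows": [
    [0,[0,0,-6],[0,0,0]],
    [0,[0,0,-30],[0,0,0]],
    [0,[40,0,-20],[0,0,0]],
    [0,[40,-20,0],[0,0,0]],
    [0,[40,-20,0],[0,0,0]],
    [0,[30,-20,0],[0,0,0]],
    [0,[0,0,0],[0,0,0]]
  ]
}}

```text
clock: 52.38
eef_pos: [525.4, 149.1, 55.8]
tcp_rot: [-3.14, 0.001, 1.347]
contact_force: [-0.4, -0.9, 0.9]
opening: 0.001
```

```bash
python3 gap.py -104 -101
python3 - <<'E'
from h import *
np.set_printoptions(precision=1,suppress=True)
s=sense();print(s["clock"],s["eef_pos"],s["contact_force"])
for n in "phone spool spare_washer eyelet_jar screwdriver tape_case mug".split():
    for r in boxes_of("scene",n)[:1]:print(n,round(r["conf"],2),toworld("scene",r["centre"]))
E
```

```text
top -104.0 outer jaw y -31.12 fixed outer y 27.13 D 58.25
top -101.0 outer jaw y -31.44 fixed outer y 26.69 D 58.13
wrench axis -103.09940678092453 [562.48328762  29.38527706] 0.78
scene -104.0 outer jaw y -30.42 fixed outer y 33.14 D 63.56
scene -101.0 outer jaw y -30.86 fixed outer y 32.51 D 63.37
wrench axis -103.10680838071015 [568.8320174   39.97790689] 0.64
52.775 [526.9 146.7  56.2] [-0.7  0.1  0.2]
phone 0.64 [ 667.9 -400.8    9.1]
spool 0.66 [ 474.4 -333.7   43.8]
spare_washer 0.54 [604.6 -89.   27.3]
eyelet_jar 0.75 [791.2  81.6  58.6]
screwdriver 0.8 [676.  298.9  21.5]
mug 0.71 [ 299.7 -449.3   56.5]
```

The drag peaked at 9.6 N and the jaw gap did not change, so the jaw was already snug. The wrench still lies at −103° and the arm is clear of everything.

```bash
python3 -c "
from rig import *
print(sign_off())"
```

```text
the job is handed in; nothing more can be done
None
```

I closed the jaw onto the nut with light worm strokes, then swung the wrench clockwise until the nut came up against its stop. The job is handed in at about 53 s. No verdict came back, so this rests on my own readings.

- **Worm:** It took twelve strokes at about 8–14 N press, under the 25 N limit. I paused the swing after roughly 0.25–0.3 rad to add two strokes, because the cameras disagreed on how tight the jaw was. During those the drag peaked near 11 N and then slipped, which is how a stalled worm should feel.
- **Swing:** The handle resisted straight away at 3–4 N. At the end the push rose to 7.8 N while the wrench barely moved, so I took that as the stop. The wrench turned about 0.75 rad, to an axis of about −103°.
- **Final check:** The final push was within the 7–9 N range that can force the jaw open. I therefore made two more check strokes on the worm. Drag peaked at 9.6 N and the jaw width in the top view stayed the same (58.3 mm before, 58.2 mm after), so I took the jaw as still snug.
- **Bystanders:** The five I could compare are where they started, within camera error. The spool and spare washer showed in the last picture, but their first detections were wrong, so I have no baseline. The tape case was not detected in the last check. I felt no contact with any of the three.

**Readings that disagreed:**
- **Fingertip height:** The finger ends were about 35 mm above the reported tool point, so I found the worm and worked by touch.
- **Jaw travel:** The two cameras differed by up to 2 mm during the work. I relied on the drag and the handle resistance, not the pictures, to call the jaw snug.
- **Nut angle when the strokes resumed:** This was only estimated, at roughly 0.2–0.3 rad. If the jaw was not yet fully snug at that point, step 1 could have been met very close to its 0.3 rad limit.

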